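Fetch the lower girder from the model-bridge rack

TASK

Fetch the grey girder from under the pile on the storage rack: first lay the deck panel and both spacer sticks aside on the dark mat, then set the girder down centred in the two white saddles of the plywood jig. After that put the two sticks back across the rack's rail over its black marks and the deck panel back on top of them, centred and lined up with the rack, and leave the glue bottle, parts tub and wheel alone.

Things in the scene. Friction and masses are not known exactly. Their poses are not given: they have to be found in the camera images.
- rack: Storage rack, fixed: grey foot plate 240 x 140 x 6 mm with an aluminium rail along its middle, 240 long (x) x 34 wide (y), flat top at 40 mm. Black marks cross plate and rail along y at x = -50 and x = +50 mm. Origin: centre of the underside, on the table; z up. At the start the pile on the rail is, from below: girder, two spacer sticks across it, deck panel.
- jig: Assembly jig, fixed: plywood plate 220 (x) x 100 (y) x 6 mm with two white plastic saddles at x = -70 and +70 mm, each 24 mm long in x, seat at 30 mm height, with 8 mm high cheeks either side (64 mm apart inside, tops at 38 mm). The girder lies along x on both seats. Origin: centre of the underside, on the table.
- mat: Dark rubber mat with a thin grid, fixed, 240 (x) x 190 (y) x 3 mm: the side area. Origin: centre of the underside, on the table.
- girder: Grey model girder, 200 (x) x 46 (y) x 20 (z) mm, row of black discs along its top, 110 to 230 g. Longer than the deck panel, so its ends show. Origin: centre of its underside; at the start at 40 mm height on the rack's rail. Either way round is right.
- spacer_a: Plain pale wooden stick, 14 x 100 (y) x 14 mm, 20 g. Origin: centre of the stick (7 mm above its underside). At the start it lies across the girder (underside at 60 mm), its ends showing either side of the deck panel. The two sticks are alike and may change places.
- spacer_b: The second stick, same as spacer_a: 14 x 100 (y) x 14 mm, origin at its centre.
- deck: Plywood deck panel, 150 (x) x 54 (y) x 20 (z) mm with a low dark kerb along each long edge (the kerbs are the top 3 mm), 90 to 185 g. Origin: centre of its underside; at the start at 74 mm height on the two sticks. Belongs back, kerbs up, on the sticks (underside then at 54 mm). Either way round is right.
- glue: Bystander: white glue bottle, 40 mm across, 75 mm tall, standing. Origin: centre of its underside.
- tub: Bystander: open grey parts tub 70 x 60 x 35 mm. Origin: centre of its underside.
- wheel: Bystander: black spoked model wheel lying flat on the table, 78 mm across, 12 mm high. Origin: centre of its underside.
There are look-alikes about, which are no part of the job. What is shaped like the deck but red is not meant. What is shaped like the jig but yellow is not meant.

How it is judged (in metres and radians):
On the way, in this order (a step that is already met when the one before it is completed fails the run):
1. the deck panel and both sticks lie on the mat, let go, the girder still on the rack (x of deck in the frame of mat between -0.12 and 0.12 m and y of deck in the frame of mat between -0.095 and 0.095 m and z of deck in the frame of mat between -0.005 and 0.045 m and contact force between the fingers and deck below 0.3 N and x of spacer_a in the frame of mat between -0.12 and 0.12 m and y of spacer_a in the frame of mat between -0.095 and 0.095 m and z of spacer_a in the frame of mat between -0.005 and 0.045 m and contact force between the fingers and spacer_a below 0.3 N and x of spacer_b in the frame of mat between -0.12 and 0.12 m and y of spacer_b in the frame of mat between -0.095 and 0.095 m and z of spacer_b in the frame of mat between -0.005 and 0.045 m and contact force between the fingers and spacer_b below 0.3 N and x of girder in the frame of rack between -0.03 and 0.03 m and y of girder in the frame of rack between -0.02 and 0.02 m and z of girder in the frame of rack between 0.036 and 0.044 m), for 0.2 s.
2. the girder lies in the jig's saddles, let go, deck panel and sticks still on the mat (x of girder in the frame of jig between -0.015 and 0.015 m and y of girder in the frame of jig between -0.012 and 0.012 m and z of girder in the frame of jig between 0.026 and 0.034 m and angle between the x axis of girder and the x axis of jig, either way round below 0.12 rad and angle between girder's own z axis and vertical below 0.06 rad and contact force between the fingers and girder below 0.3 N and x of deck in the frame of mat between -0.12 and 0.12 m and y of deck in the frame of mat between -0.095 and 0.095 m and z of deck in the frame of mat between -0.005 and 0.045 m and contact force between the fingers and deck below 0.3 N and x of spacer_a in the frame of mat between -0.12 and 0.12 m and y of spacer_a in the frame of mat between -0.095 and 0.095 m and z of spacer_a in the frame of mat between -0.005 and 0.045 m and contact force between the fingers and spacer_a below 0.3 N and x of spacer_b in the frame of mat between -0.12 and 0.12 m and y of spacer_b in the frame of mat between -0.095 and 0.095 m and z of spacer_b in the frame of mat between -0.005 and 0.045 m and contact force between the fingers and spacer_b below 0.3 N), for 0.2 s.
3. both sticks lie across the rack's rail on its marks, let go, the deck panel still on the mat ((((x of spacer_a in the frame of rack between -0.062 and -0.038 m and y of spacer_a in the frame of rack between -0.015 and 0.015 m and z of spacer_a in the frame of rack between 0.043 and 0.051 m and angle between the y axis of spacer_a and the y axis of rack, either way round below 0.2 rad) and (x of spacer_b in the frame of rack between 0.038 and 0.062 m and y of spacer_b in the frame of rack between -0.015 and 0.015 m and z of spacer_b in the frame of rack between 0.043 and 0.051 m and angle between the y axis of spacer_b and the y axis of rack, either way round below 0.2 rad)) or ((x of spacer_a in the frame of rack between 0.038 and 0.062 m and y of spacer_a in the frame of rack between -0.015 and 0.015 m and z of spacer_a in the frame of rack between 0.043 and 0.051 m and angle between the y axis of spacer_a and the y axis of rack, either way round below 0.2 rad) and (x of spacer_b in the frame of rack between -0.062 and -0.038 m and y of spacer_b in the frame of rack between -0.015 and 0.015 m and z of spacer_b in the frame of rack between 0.043 and 0.051 m and angle between the y axis of spacer_b and the y axis of rack, either way round below 0.2 rad))) and contact force between the fingers and spacer_a below 0.3 N and contact force between the fingers and spacer_b below 0.3 N and x of deck in the frame of mat between -0.12 and 0.12 m and y of deck in the frame of mat between -0.095 and 0.095 m and z of deck in the frame of mat between -0.005 and 0.045 m and contact force between the fingers and deck below 0.3 N), for 0.2 s.
At the end, for the whole second after the job is handed in: Girder on both jig saddles (15 mm along, 12 across, 0.12 rad); a stick across the rail on each mark (12 mm along, 15 across, 0.2 rad); deck level, kerbs up, on both sticks, within 15 mm of the rack's centre each way, 0.15 rad. All let go and at rest (x of girder in the frame of jig between -0.015 and 0.015 m and y of girder in the frame of jig between -0.012 and 0.012 m and z of girder in the frame of jig between 0.026 and 0.034 m and angle between the x axis of girder and the x axis of jig, either way round below 0.12 rad and angle between each of girder, deck's own z axis and vertical below 0.06 rad and (((x of spacer_a in the frame of rack between -0.062 and -0.038 m and y of spacer_a in the frame of rack between -0.015 and 0.015 m and z of spacer_a in the frame of rack between 0.043 and 0.051 m and angle between the y axis of spacer_a and the y axis of rack, either way round below 0.2 rad) and (x of spacer_b in the frame of rack between 0.038 and 0.062 m and y of spacer_b in the frame of rack between -0.015 and 0.015 m and z of spacer_b in the frame of rack between 0.043 and 0.051 m and angle between the y axis of spacer_b and the y axis of rack, either way round below 0.2 rad)) or ((x of spacer_a in the frame of rack between 0.038 and 0.062 m and y of spacer_a in the frame of rack between -0.015 and 0.015 m and z of spacer_a in the frame of rack between 0.043 and 0.051 m and angle between the y axis of spacer_a and the y axis of rack, either way round below 0.2 rad) and (x of spacer_b in the frame of rack between -0.062 and -0.038 m and y of spacer_b in the frame of rack between -0.015 and 0.015 m and z of spacer_b in the frame of rack between 0.043 and 0.051 m and angle between the y axis of spacer_b and the y axis of rack, either way round below 0.2 rad))) and x of deck in the frame of rack between -0.015 and 0.015 m and y of deck in the frame of rack between -0.015 and 0.015 m and z of deck in the frame of rack between 0.049 and 0.059 m and angle between the x axis of deck and the x axis of rack, either way round below 0.15 rad and linear speed of each of deck, girder, spacer_a, spacer_b below 0.02 m/s and angular speed of each of deck, girder, spacer_a, spacer_b below 0.2 rad/s and contact force between the fingers and deck below 0.3 N and contact force between the fingers and girder below 0.3 N and contact force between the fingers and spacer_a below 0.3 N and contact force between the fingers and spacer_b below 0.3 N); the robot touches nothing.
It fails at once if the glue bottle is shifted by more than 20 mm (distance of glue from where it was at the start of the episode above 0.02 m).
It fails at once if the parts tub is shifted by more than 20 mm (distance of tub from where it was at the start of the episode above 0.02 m).
It fails at once if the wheel is shifted by more than 20 mm (distance of wheel from where it was at the start of the episode above 0.02 m).
It also fails if it takes over 141 s, if anything falls off the work surface, if the arm or the gripper's body presses on something with over 40 N, if the wrist force passes 120 N, or if a joint passes its speed limit or range.

ROBOT

A 6-joint arm with a two-finger parallel gripper is mounted at the origin on the work surface. World frame = base frame: x ahead of the robot, y to its left, z up, the work surface at z = 0. Lengths are in mm, angles in rad, forces in N, time in s.
With the tool pointing down it reaches from about 275 to 725 mm from the base axis. Payload 15.9 kg.
Tool frame: the origin (TCP) lies at the very end of the fingers, on their centre line; the grasp point (between the pads) lies arm.hold_point_z behind it (arm.hold_point_z is the distance from the TCP to the grasp point, in mm); z points along the fingers, y is the direction in which the jaws open and shut (so a half turn about z gives the same grasp; the last joint's range is limited). The gripper opens to 85 mm and grips with 20 to 120 N. Pads are 22 mm wide; open, the fingers measure 114 mm over their backs; the gripper's body (76 mm by 85 mm) begins 54 mm behind the grasp point. The pads swing forward as they close: fully open they stand 13 mm farther back than shut.
Start: joints at [-1.274, 0.213, -0.034, 1.323, 0, 1.571], TCP at [146.225, -478.125, 201.506] pointing down, gripper open.
Joint ranges: [-2.98, 2.98], [-0.74, 1.72], [-1.14, 1.35], [-2.1, 2.04], [-1.57, 1.44], [-3.14, 3.14]. Speed limits (rad/s): [1.89, 1.89, 2.39, 2.57, 3.14, 3.14].

INTERFACE

Orientations are given as a rotation vector (axis times angle).
In Python, from cell import status, eyes, arm gives the robot as it stands.
- The arm moves only by the shell command python3 -m inch 'ROWS'. ROWS is JSON, one flat list of numbers, 7 for each row, row after row: the shift along the tool's x, y, z as a fraction of full scale, then the turn, a rotation vector about the tool's x, y, z as a fraction of full scale, then the closure, from -1 (fully open) to 1 (shut), so that 0 is half open. In form: [x, y, z, rx, ry, rz, jaw, x, y, z, rx, ry, rz, jaw, ...]. A call has 1 to 5 rows; each row shifts and turns the commanded pose from where the row before left it, along the tool's axes as they then stand; what a row does not reach is not made up. Full scale, the value 1, is 50 cm for a shift and 180 degrees for a turn. A row lasts 1/12 s, in which the tool goes at most 41.7 mm and 7.16 degrees, less where a joint would pass 70% of its speed; a pose out of reach is approached as far as the arm can. A call with a number of a shift or a turn outside -1 to 1 is refused whole. A call with a gripper value outside its range is refused whole. The fingers move at their own pace and stop on an object; the grip force is fixed at half the most. Time passes only in rows, so rows that do not move let the fingers close. It gives the time, the measured TCP pose, the force and the opening at its end, in the units of the state.
- status.get_state(): the state, without advancing time (a new reading comes with each control period).
- eyes.grab_frame(name): name is "scene" or "top"; returns (picture, depth): 420x560x3 uint8, red, green, blue; 420x560 float32, mm along the optical axis (not along the pixel's ray), 0 where there is no reading.
- eyes.camera_model(name): a dict with "mtx" (3x3 intrinsics, pixels), "world_from_camera" (4x4, takes a point from camera to world coordinates). Camera axes: x right, y up, looking along -z (the intrinsics and any distortion apply to the point x, -y, -z); pixel columns grow to the right and rows downward; lengths in mm; the calibration is good to about 2 mm. A picture is of the moment at which its call begins. camera_model takes no time and is no camera call.
- arm.finish_job(): hands the job in, once; it reports no verdict.
The state is a dict: "time_s": time; "q": joint angles; "qd": joint speeds; "effort": joint torques, N m; "position": TCP position; "tool_rot": TCP orientation; "ft_force": force on the tool from outside, world axes, zero at the start; "torque": the same for the moment, N m; "grip_width": finger opening in mm.
Only numpy, scipy, OpenCV 4.12 (cv2) and the standard library are available. Lean on these libraries where they do the work, as an engineer would, in place of code of your own. Each camera call takes 0.05 s, during which the arm holds its last target.

## Working session

There is one attempt and no reset: what is moved stays moved. The work goes in short steps, Python scripts to look and compute and a shell command to move; the robot and the scene stay as the last step left them, time stands still between calls to the robot, and variables do not carry over. Pictures are saved under pics/ and viewed, and the job is handed in when it is done.

```bash
ls -la; mkdir -p pics
python3 - <<'E'
from cell import status, eyes, arm
import cv2,json,numpy as np
print(status.get_state(), arm.hold_point_z)
for n in("scene","top"):
    im,d=eyes.grab_frame(n); cv2.imwrite(f"pics/{n}0.png",im[:,:,::-1]); np.save(f"pics/{n}0.npy",d)
    print(n,eyes.camera_model(n))
E
```

```text
total 12
drwxr-xr-x  3 agent agent 4096 Dec  6 23:41 .
drwxr-xr-x 23 root  root  4096 Dec  6 23:41 ..
drwxr-xr-x  2 agent agent 4096 Dec  6 23:41 pics
{'time_s': 0.0, 'q': array([-1.27402917e+00,  2.13354367e-01, -3.50559339e-02,  1.32349741e+00,
        2.44072701e-05,  1.57079423e+00]), 'qd': array([ 0.00053508, -0.00094971, -0.00136431, -0.00032186, -0.00042597,
       -0.00138504]), 'effort': array([-4.72922999e-03, -6.86164284e+01,  4.87114942e+01,  1.75499223e-02,
       -5.42430689e-05, -2.09503941e-05]), 'position': array([ 146.11441388, -477.78532031,  201.01832962]), 'tool_rot': array([-3.10597961e+00, -4.64292211e-01,  2.20096210e-04]), 'ft_force': array([ 0.32668892, -0.58924724,  0.30743084]), 'torque': array([ 0.04254313, -0.02981232,  0.07167524]), 'grip_width': 85.44351650873585} 18.700000000000003
scene {'mtx': array([[434.18211817,   0.        , 275.57295509],
       [  0.        , 434.18211817, 201.3928072 ],
       [  0.        ,   0.        ,   1.        ]]), 'world_from_camera': array([[-5.32070599e-01, -5.70232745e-01,  6.25887765e-01,
         1.13946645e+03],
       [ 8.46666243e-01, -3.51722794e-01,  3.99308589e-01,
         4.05205500e+02],
       [-7.55983965e-03,  7.42378402e-01,  6.69938174e-01,
         7.64384383e+02],
       [ 0.00000000e+00,  0.00000000e+00,  0.00000000e+00,
         1.00000000e+00]])}
top {'mtx': array([[540.54273057,   0.        , 281.52007156],
       [  0.        , 540.54273057, 213.91814134],
       [  0.        ,   0.        ,   1.        ]]), 'world_from_camera': array([[ 2.38843796e-02,  9.97295509e-01, -6.95068635e-02,
         4.10343349e+02],
       [-9.99587503e-01,  2.27143728e-02, -1.75750333e-02,
        -2.50696521e+01],
       [-1.59486970e-02,  6.98979608e-02,  9.97426646e-01,
         1.40466368e+03],
       [ 0.00000000e+00,  0.00000000e+00,  0.00000000e+00,
         1.00000000e+00]])}
```

View pics/scene0.png

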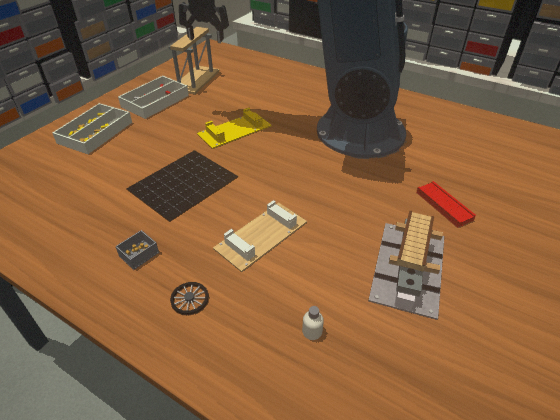

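View pics/top0.png

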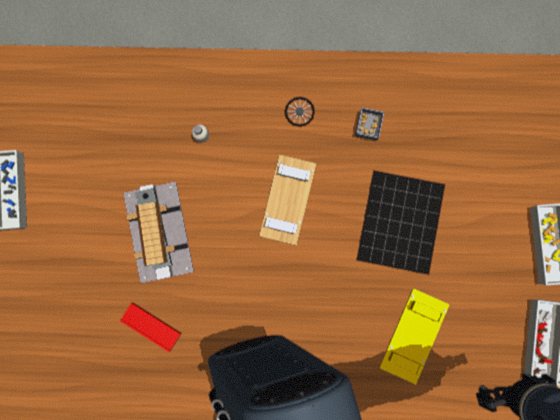

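The scene picture shows the pile at about (412,262), the jig at (260,235) and the mat at (183,184). In the top picture they are at (155,232), (288,200) and (401,222).

Possible mix-ups, in top pixels:
- **Deck:** plywood panel with kerbs at (151,233), or the red block at (150,326). I choose the plywood one.
- **Jig:** plywood with white saddles at (288,200), or the yellow one at (415,337). I choose the plywood one.
- **Girder:** grey with discs, its ends showing at (147,195) and (161,270).

Next I'll check a close crop.

```bash
python3 - <<'E'
import cv2
a=cv2.imread("pics/top0.png");b=cv2.imread("pics/scene0.png")
c=cv2.resize(a[170:295,110:210],None,fx=4,fy=4,interpolation=cv2.INTER_CUBIC)
d=cv2.resize(b[200:325,360:460],None,fx=4,fy=4,interpolation=cv2.INTER_CUBIC)
cv2.imwrite("pics/crop0.png",cv2.hconcat([c,d]))
E
cat > h.py <<'E'
import numpy as np,cv2
from cell import status,eyes,arm
def ray(n,uv,z):
    m=eyes.camera_model(n);K=m["mtx"];T=m["world_from_camera"]
    uv=np.atleast_2d(np.array(uv,float))
    d=np.c_[(uv[:,0]-K[0,2])/K[0,0],-(uv[:,1]-K[1,2])/K[1,1],-np.ones(len(uv))]
    w=d@T[:3,:3].T;o=T[:3,3]
    return (o+w*((z-o[2])/w[:,2])[:,None])
def proj(n,p):
    m=eyes.camera_model(n);K=m["mtx"];T=np.linalg.inv(m["world_from_camera"])
    p=np.atleast_2d(np.array(p,float));c=p@T[:3,:3].T+T[:3,3]
    return np.c_[K[0,0]*c[:,0]/-c[:,2]+K[0,2],K[1,1]*-c[:,1]/-c[:,2]+K[1,2]]
def grab(n,tag):
    im,d=eyes.grab_frame(n);cv2.imwrite(f"pics/{n}{tag}.png",im[:,:,::-1]);np.save(f"pics/{n}{tag}.npy",d);return im[:,:,::-1].copy(),d
def rect(n,mask,z,roi=None):
    """min-area rectangle of the biggest blob, in world on plane z: centre, sizes, angle of long axis"""
    m=mask.astype(np.uint8)*255
    if roi:
        k=np.zeros_like(m);x0,y0,x1,y1=roi;k[y0:y1,x0:x1]=1;m*=k
    cs,_=cv2.findContours(m,cv2.RETR_EXTERNAL,cv2.CHAIN_APPROX_NONE)
    c=max(cs,key=cv2.contourArea)
    w=ray(n,c[:,0,:],z)[:,:2].astype(np.float32)
    (cx,cy),(a,b),_=r=cv2.minAreaRect(w)
    p=cv2.boxPoints(r);e=[p[1]-p[0],p[2]-p[1]];L=max(e,key=np.linalg.norm)
    return np.round([cx,cy,a,b],1),round(float(np.arctan2(L[1],L[0])),3),cv2.contourArea(c)
E
```

```text
(no output)
```

View pics/crop0.png

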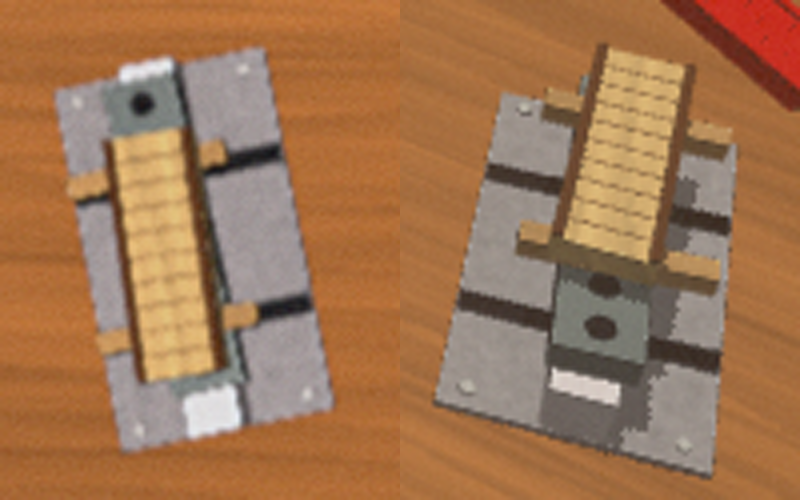

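The crop confirms the plywood deck with dark kerbs on two pale sticks, and the grey girder with discs underneath. Now I'll measure using height masks from the depth, plus colour.

```bash
cat >> h.py <<'E'
def hmap(n,d):
    m=eyes.camera_model(n);K=m["mtx"];T=m["world_from_camera"]
    v,u=np.mgrid[:d.shape[0],:d.shape[1]]
    p=np.stack([(u-K[0,2])/K[0,0]*d,-(v-K[1,2])/K[1,1]*d,-d],-1)@T[:3,:3].T+T[:3,3]
    return np.where((d>0)[...,None],p,np.nan)
E
python3 - <<'E'
from h import *
d=np.load("pics/top0.npy");im=cv2.imread("pics/top0.png");P=hmap("top",d);Z=P[...,2]
print(np.nanmedian(Z[150:170,50:120]), [Z[v,u].round(1) for u,v in((151,233),(147,196),(132,216),(180,215),(163,271),(288,200),(294,172),(281,226),(400,220))])
hsv=cv2.cvtColor(im,cv2.COLOR_BGR2HSV)
R=(110,170,205,295)
print("deck",rect("top",(Z>84)&(Z<105),94,R))
print("pile>48",rect("top",(Z>50)&(Z<105),60,R))
m=(hsv[...,1]<80)
cv2.imwrite("pics/m.png",m.astype(np.uint8)*255)
print("rackplate",rect("top",(Z>3)|(m),6,R))
print("mat",rect("top",(hsv[...,2]<70),3,(340,160,460,285)))
print("jigplate",rect("top",(Z>3),6,(250,145,330,255)))
print("jigplate colour",rect("top",(hsv[...,0]>15)|(hsv[...,1]<100),6,(250,145,330,255)))
for r in ((265,155,325,190),(250,208,310,245)):print("saddle",rect("top",(hsv[...,1]<70)&(hsv[...,2]>120),38,r))
for n,r,zt in (("glue",(185,120,215,147),75),("tub",(350,100,390,145),35),("wheel",(280,90,320,130),12)):print(n,rect("top",Z>5,zt,r))
E
```

```text
-1.0478316052081027 [np.float64(88.5), np.float64(57.0), np.float64(73.3), np.float64(3.5), np.float64(39.4), np.float64(2.3), np.float64(29.8), np.float64(30.6), np.float64(2.7)]
deck (array([449. , 315.3, 149.7,  56.9]), 0.184, 1318.5)
pile>48 (array([461.1, 327. , 200.3, 103.2]), 0.236, 1949.0)
rackplate (array([456.9, 321.8, 254.3, 148.5]), 0.255, 4909.5)
mat (array([ 494.7, -308.4,  187.1,  236. ]), -0.172, 6403.5)
jigplate (array([545.3, -14. , 106.1, 233.5]), -0.224, 2924.0)
jigplate colour (array([546.6, -14.7, 100.7, 221.2]), -0.22, 3123.5)
saddle (array([614.2, -26.8,  86.1,  32.2]), 1.298, 296.0)
saddle (array([477.7,   0.6,  81.8,  26.3]), 1.358, 297.0)
glue (array([701.7, 206.3,  46.7,  37.1]), 0.808, 214.0)
tub (array([ 743.4, -220.4,   65.1,   78.7]), -0.182, 659.5)
wheel (array([781. , -38.5,  21.3,  23.5]), -1.551, 38.0)
```

View pics/m.png

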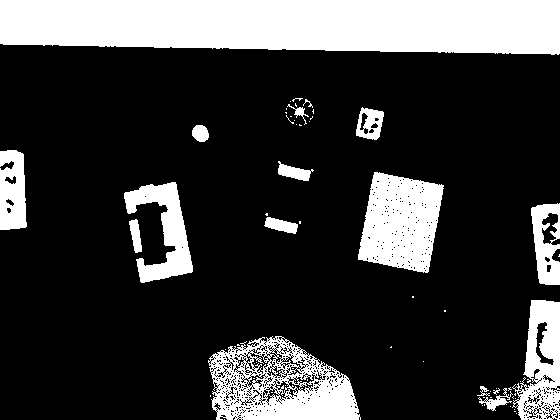

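Run:
```python
from h import *
def quad(n,px,z,name):
    p=ray(n,px,z)[:,:2]; c=p.mean(0); e=[p[1]-p[0],p[2]-p[1],p[2]-p[3],p[3]-p[0]]
    print(name,n,c.round(1),[ (round(np.linalg.norm(x),1),round(float(np.arctan2(x[1],x[0])),3)) for x in e])
t=np.array([(57,90),(265,47),(330,408),(122,450)])/4+[110,170]-.4
s=np.array([(103,93),(338,140),(315,476),(35,402)])/4+[360,200]-.4
quad("top",t,6,"rack");quad("scene",s,6,"rack")
# deck top outer corners in crops
t=np.array([(106,141),(185,127),(228,374),(141,383)])/4+[110,170]-.4
s=np.array([(199,45),(293,66),(266,262),(155,243)])/4+[360,200]-.4
quad("top",t,94,"deck");quad("scene",s,94,"deck")
# stick top ends (z=74), visible end centres
for nm,a,b in(("stick far",(72,188),(224,152)),("stick near",(101,345),(257,312))):
    p=ray("top",np.array([a,b])/4+[110,170]-.4,74)[:,:2];print(nm,p.mean(0).round(1),np.linalg.norm(p[1]-p[0]).round(1),np.arctan2(*(p[0]-p[1])[::-1]).round(3))
# girder: far corners, disc
p=ray("top",np.array([(105,80),(177,60),(243,382)])/4+[110,170]-.4,60)[:,:2];print("girder corners TL TR BR",p.round(1))
for n,im in(("top","pics/top0.png"),("scene","pics/scene0.png")):
  hsv=cv2.cvtColor(cv2.imread(im),cv2.COLOR_BGR2HSV)
  r=(340,160,460,285) if n=="top" else (120,145,245,225)
  print("mat",rect(n,hsv[...,2]<70 if n=="top" else (hsv[...,1]<90),3,r))
# glue, wheel
print(ray("top",[(200,133)],60),ray("top",[(300,111)],10),ray("scene",[(190,298)],8),ray("scene",[(313,335)],5),ray("scene",[(137,260)],0))
a=cv2.imread("pics/top0.png");b=cv2.imread("pics/scene0.png")
cv2.imwrite("pics/crop1.png",cv2.hconcat([cv2.resize(a[145:255,245:335],None,fx=4,fy=4,interpolation=cv2.INTER_CUBIC),cv2.resize(b[195:280,205:315],None,fx=4,fy=4.0*110/85,interpolation=cv2.INTER_CUBIC)]))
```

```text
rack top [454.7 319.5] [(np.float64(138.8), -1.344), (np.float64(239.0), -2.927), (np.float64(137.0), -1.348), (np.float64(238.4), -2.919)]
rack scene [455.2 320.5] [(np.float64(138.9), 1.834), (np.float64(243.4), 0.236), (np.float64(140.1), 1.806), (np.float64(239.6), 0.23)]
deck top [446.6 315. ] [(np.float64(49.1), -1.372), (np.float64(153.0), -2.93), (np.float64(53.1), -1.444), (np.float64(149.2), -2.956)]
deck scene [450.8 318.1] [(np.float64(51.0), 1.785), (np.float64(147.8), 0.212), (np.float64(53.6), 1.896), (np.float64(153.8), 0.197)]
stick far [500.  332.8] 96.8 1.827
stick near [402.5 309.6] 98.3 1.803
girder corners TL TR BR [[557.  366.1]
 [570.6 321.2]
 [370.3 271.9]]
mat (array([ 494.7, -308.4,  187.1,  236. ]), -0.172, 6403.5)
mat (array([ 496.4, -309.6,  188.4,  235.4]), -0.175, 3130.5)
[[704.25075098 209.46394547  60.        ]] [[778.89590756 -42.45413041  10.        ]] [[781.84555712 -37.50135867   8.        ]] [[720.27586254 220.99054043   5.        ]] [[ 762.01923645 -214.13343713    0.        ]]
```

View pics/crop1.png

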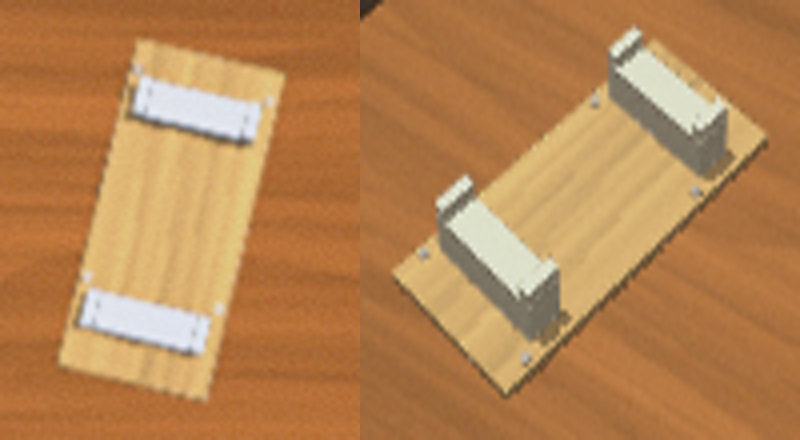

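```bash
cat >> h.py <<'E'
from scipy.spatial.transform import Rotation as Ro
def go(x=None,y=None,z=None,psi=None):
    s=status.get_state();p=s["position"];R=Ro.from_rotvec(s["tool_rot"]).as_matrix()
    cur=np.arctan2(R[1,0],R[0,0]);t=p.copy()
    for i,v in enumerate((x,y,z)):
        if v is not None:t[i]=v
    print("t",round(s["time_s"],2),"p",p.round(1),"psi",round(cur,4),"tilt",R[:2,2].round(4),"q1,q6",s["q"][[0,5]].round(3),"w",round(s["grip_width"],1),"F",s["ft_force"].round(1))
    if psi is not None:
        dth=(psi-cur+np.pi)%(2*np.pi)-np.pi
        print("turn rz total",round(-dth/np.pi,4)); c,sn=np.cos(psi),np.sin(psi)
        R=np.array([[c,sn,0],[sn,-c,0],[0,0,-1]])
    print("shift total (frac, after turn)",(R.T@(t-p)/500).round(4))
E
python3 - <<'E'
from h import *
go(480,-100,220,0.297)
E
python3 -m inch '[0,0,0,0,0,0.02,-1]'
```

```text
t 0.1 p [ 146.1 -477.8  201.1] psi 0.2968 tilt [-0.0003  0.001 ] q1,q6 [-1.274  1.571] w 85.5 F [-0.2  1.1  0.9]
turn rz total -0.0001
shift total (frac, after turn) [ 0.8596 -0.5271 -0.0378]
time_s: 0.18
position: [146.1, -477.9, 201.1]
tool_rot: [-3.119, -0.368, 0.0]
ft_force: [-0.4, 0.7, -0.4]
grip_width: 85.0
```

Run:
```python
from h import *
go(450,-100,220)
```

```text
t 0.18 p [ 146.1 -477.9  201.1] psi 0.2351 tilt [-0.0002  0.0008] q1,q6 [-1.274  1.632] w 85.0 F [-0.4  0.7 -0.4]
shift total (frac, after turn) [ 0.767  -0.5934 -0.0373]
```

```bash
R='0.059,-0.0456,-0.003,0,0,0,-1'; 
python3 -m inch '[0.064,-0.0494,-0.003,0,0,0,-1,0.064,-0.0494,-0.003,0,0,0,-1,0.064,-0.0494,-0.003,0,0,0,-1,0.064,-0.0494,-0.003,0,0,0,-1,0.064,-0.0494,-0.003,0,0,0,-1]' >/dev/null
python3 -m inch '[0.064,-0.0494,-0.003,0,0,0,-1,0.064,-0.0494,-0.003,0,0,0,-1,0.064,-0.0494,-0.003,0,0,0,-1,0.064,-0.0494,-0.003,0,0,0,-1,0.064,-0.0494,-0.003,0,0,0,-1]' >/dev/null
python3 -m inch '[0.064,-0.0494,-0.003,0,0,0,-1,0.064,-0.0494,-0.003,0,0,0,-1,0,0,0,0,0,-0.039,-1,0,0,0,0,0,-0.039,-1,0,0,0,0,0,-0.039,-1]'
python3 -m inch '[0,0,0,0,0,-0.039,-1,0,0,0,0,0,-0.039,-1,0,0,0,0,0,-0.039,-1,0,0,0,0,0,-0.039,-1,0,0,0,0,0,-0.039,-1]' >/dev/null
python3 -m inch '[0,0,0,0,0,-0.039,-1,0,0,0,0,0,-0.039,-1,0,0,0,0,0,-0.039,-1,0,0,0,0,0,-0.039,-1,0,0,0,0,0,-0.039,-1]'
python3 - <<'E'
from h import *
go(449,316.3,180,0.2+np.pi)
E
```

```text
time_s: 1.43
position: [451.2, -99.9, 219.1]
tool_rot: [-2.996, -0.942, 0.001]
ft_force: [-1.1, -0.6, -0.1]
grip_width: 85.1
time_s: 2.27
position: [450.8, -100.7, 219.2]
tool_rot: [-1.912, -2.492, 0.0]
ft_force: [0.3, 0.3, -0.7]
grip_width: 85.2
t 2.27 p [ 450.8 -100.7  219.2] psi 1.8328 tilt [-0.0006  0.0002] q1,q6 [-0.22   1.089] w 85.2 F [ 0.3  0.3 -0.7]
turn rz total -0.4803
shift total (frac, after turn) [-0.1621  0.8181  0.0785]
```

```bash
python3 -m inch '[0,0,0,0,0,-0.037,-1,0,0,0,0,0,-0.037,-1,0,0,0,0,0,-0.037,-1,0,0,0,0,0,-0.037,-1,0,0,0,0,0,-0.037,-1]' >/dev/null
python3 -m inch '[0,0,0,0,0,-0.037,-1,0,0,0,0,0,-0.037,-1,0,0,0,0,0,-0.037,-1,0,0,0,0,0,-0.037,-1,0,0,0,0,0,-0.037,-1]' >/dev/null
python3 -m inch '[0,0,0,0,0,-0.037,-1,0,0,0,0,0,-0.037,-1,0,0,0,0,0,-0.0363,-1,-0.0147,0.0744,0,0,0,0,-1,-0.0147,0.0744,0,0,0,0,-1]'
python3 -m inch '[-0.0147,0.0744,0,0,0,0,-1,-0.0147,0.0744,0,0,0,0,-1,-0.0147,0.0744,0,0,0,0,-1,-0.0147,0.0744,0,0,0,0,-1,-0.0147,0.0744,0,0,0,0,-1]' >/dev/null
python3 -m inch '[-0.0147,0.0744,0,0,0,0,-1,-0.0147,0.0744,0,0,0,0,-1,-0.0147,0.0744,0,0,0,0,-1,-0.0147,0.0744,0,0,0,0,-1]'
python3 - <<'E'
from h import *
go(449,316.3,68,0.2+np.pi)
E
```

```text
time_s: 3.52
position: [450.8, -25.2, 219.2]
tool_rot: [0.301, -3.127, 0.0]
ft_force: [0.5, 0.6, 0.5]
grip_width: 85.5
time_s: 4.27
position: [450.9, 318.2, 219.3]
tool_rot: [0.305, -3.126, 0.0]
ft_force: [1.2, 0.1, -0.1]
grip_width: 85.3
t 4.27 p [450.9 318.2 219.3] psi -2.9474 tilt [-0.0003 -0.0002] q1,q6 [0.615 0.42 ] w 85.3 F [ 1.2  0.1 -0.1]
turn rz total -0.0018
shift total (frac, after turn) [ 0.0044 -0.003   0.3026]
```

```bash
python3 -m inch '[0.0044,-0.003,0.07,0,0,-0.0018,-1,0,0,0.07,0,0,0,-1,0,0,0.07,0,0,0,-1,0,0,0.06,0,0,0,-1,0,0,0.037,0,0,0,-1]'
python3 -m inch '[0,0,0,0,0,0,0.2,0,0,0,0,0,0,0.5,0,0,0,0,0,0,1]' 
python3 -m inch '[0,0,0,0,0,0,1,0,0,0,0,0,0,1,0,0,0,0,0,0,1]'
python3 - <<'E'
from h import *
go(449,316.3,66,0.2+np.pi)
E
```

```text
time_s: 4.68
position: [447.9, 313.4, 62.5]
tool_rot: [0.313, -3.122, 0.003]
ft_force: [-0.6, -0.7, -0.8]
grip_width: 85.4
time_s: 4.93
position: [450.2, 314.9, 67.4]
tool_rot: [-0.313, 3.125, 0.001]
ft_force: [0.1, -0.5, -0.0]
grip_width: 51.4
time_s: 5.18
position: [450.2, 314.8, 67.0]
tool_rot: [-0.313, 3.125, 0.001]
ft_force: [-0.6, 0.4, 0.1]
grip_width: 12.2
t 5.18 p [450.2 314.8  67. ] psi -2.9419 tilt [0.0013 0.001 ] q1,q6 [0.61  0.411] w 12.2 F [-0.6  0.4  0.1]
turn rz total -0.0001
shift total (frac, after turn) [0.0017 0.0034 0.002 ]
```

Run:
```python
from h import *
a,_=grab("scene","1");b,_=grab("top","1")
cv2.imwrite("pics/c2.png",cv2.hconcat([cv2.resize(a[150:325,340:480],(480,600)),cv2.resize(b[150:300,90:210],(320,400)).copy() if 0 else cv2.resize(b[160:310,100:180],(320,600))]))
go()
```

```text
t 5.28 p [449.9 314.6  66.5] psi -2.9419 tilt [0.0007 0.0005] q1,q6 [0.61  0.411] w 0.4 F [-0.7 -0.4  0.3]
shift total (frac, after turn) [0. 0. 0.]
```

View pics/c2.png

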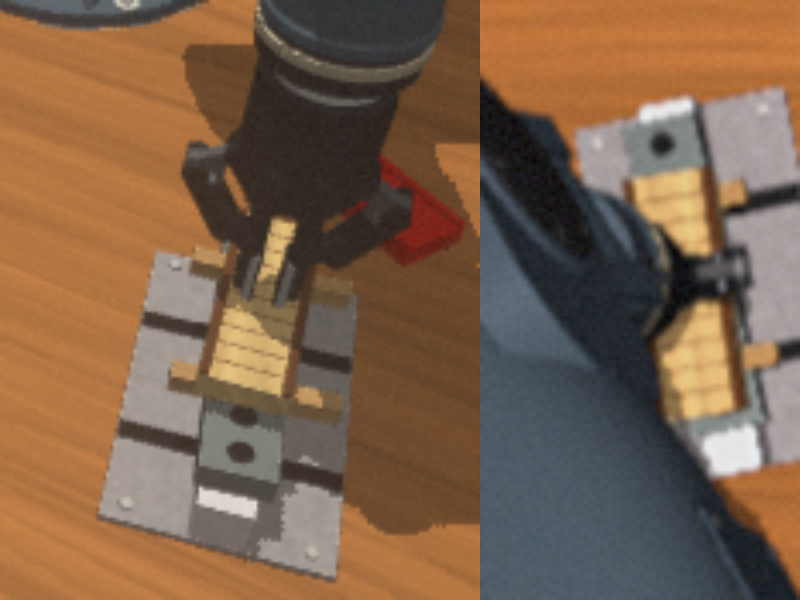

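Run:
```python
from h import *
d=np.load("pics/scene1.npy");P=hmap("scene",d)
# finger crop px: (245,280)/480*140+340 ; /600*175+150
for cx,cy in((247,275),(250,290),(285,290),(283,275),(240,250),(270,300),(250,320)):
    u=int(cx/480*140+340);v=int(cy/600*175+150);print((u,v),P[v,u].round(1))
s=status.get_state();print(proj("scene",[s["position"]]),proj("top",[s["position"]]))
im=cv2.imread("pics/scene1.png");cv2.imwrite("pics/c3.png",cv2.resize(im[190:270,390:460],(700,800))[:600])
```

```text
(412, 230) [465.2 307.  120.7]
(412, 234) [462.7 308.8 107.6]
(423, 234) [458.1 329.  114.7]
(422, 230) [459.7 325.  125.6]
(410, 222) [464.5 298.7 139. ]
(418, 237) [447.5 320.1  91.2]
(412, 243) [470.1 314.9  90.4]
[[412.73090029 244.54102384]] [[153.87785229 232.59047061]]
```

View pics/c3.png

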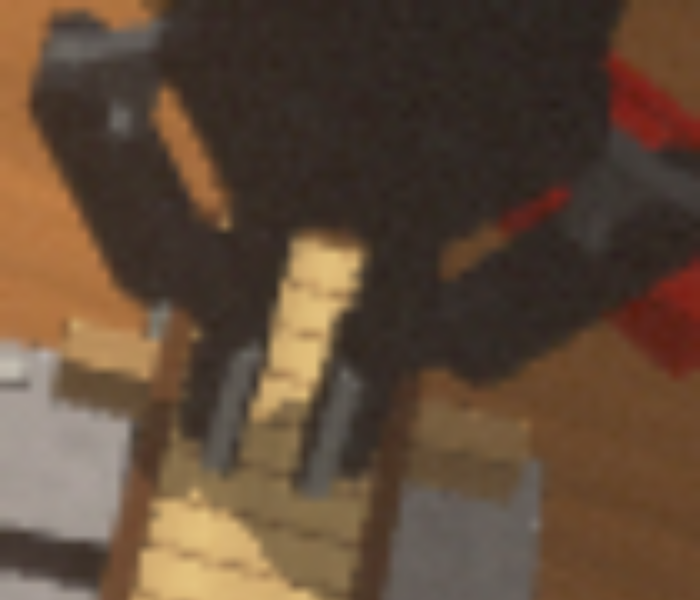

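Run:
```python
from h import *
im,d=grab("scene","2");P=hmap("scene",d)
cv2.imwrite("pics/c4.png",cv2.resize(im[190:270,380:460],(600,600),interpolation=cv2.INTER_NEAREST))
print(P[225:242,410:426,2].round(0)[::1,::2])
print(status.get_state()["q"])
```

```text
[[ 89. 127. 129. 137. 134. 134. 141. 142.]
 [ 89. 125. 128. 131. 134. 134. 136. 141.]
 [ 93. 122. 123. 129. 132. 133. 135. 136.]
 [ 91. 119. 121. 126. 127. 130. 131. 128.]
 [ 92. 115. 120. 125. 125. 126. 123. 124.]
 [ 89. 114. 118. 121. 120. 124. 119. 123.]
 [ 90. 113. 111. 120. 117. 121. 117. 121.]
 [ 91. 108. 113. 117. 117. 118. 116. 118.]
 [ 90. 107. 113. 113. 115. 115. 116. 115.]
 [ 93. 105. 109. 110. 112. 113. 112.  92.]
 [ 92.  90. 105. 107. 110. 112. 106.  90.]
 [ 88.  90. 101. 104. 106. 104. 105.  88.]
 [ 91.  92. 100. 103. 103.  92.  91.  93.]
 [ 91.  89.  89.  98. 100.  90.  90.  88.]
 [ 90.  88.  91.  88.  89.  92.  91.  90.]
 [ 91.  91.  90.  91.  90.  92.  89.  90.]
 [ 91.  89.  92.  92.  90.  91.  91.  89.]]
[ 6.10281257e-01  3.73046387e-01 -1.65304850e-01  1.03188798e+00
  1.06667737e-05  4.10585990e-01]
```

View pics/c4.png

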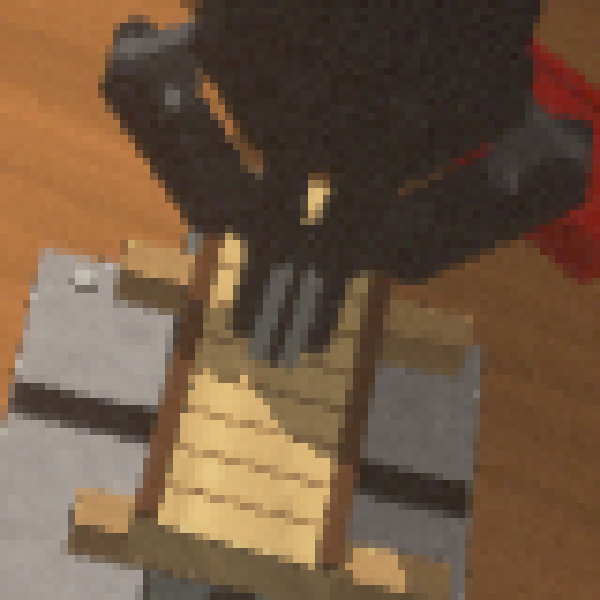

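Run:
```python
from h import *
d=np.load("pics/scene2.npy");P=hmap("scene",d)
print(ray("scene",[(417.5,238)],97), P[233:238,415:419].round(0).tolist())
print(proj("scene",[(449.9,314.6,97)]), proj("scene",[(449.9,314.6,66.5)]))
go()
```

```text
[[456.88805483 320.85880248  97.        ]] [[[462.0, 314.0, 113.0], [461.0, 316.0, 113.0], [459.0, 317.0, 112.0], [461.0, 319.0, 115.0]], [[461.0, 314.0, 109.0], [460.0, 316.0, 110.0], [460.0, 318.0, 111.0], [461.0, 320.0, 112.0]], [[462.0, 315.0, 107.0], [461.0, 317.0, 107.0], [462.0, 319.0, 109.0], [461.0, 321.0, 110.0]], [[461.0, 315.0, 103.0], [460.0, 317.0, 104.0], [459.0, 319.0, 104.0], [460.0, 321.0, 106.0]], [[462.0, 316.0, 102.0], [462.0, 318.0, 103.0], [460.0, 320.0, 103.0], [459.0, 322.0, 103.0]]]
[[415.68348554 234.78915541]] [[412.72961736 244.57050455]]
t 5.33 p [449.8 314.5  66.4] psi -2.9419 tilt [0.0005 0.0003] q1,q6 [0.61  0.411] w -0.2 F [ 0.4 -0.7  0.3]
shift total (frac, after turn) [0. 0. 0.]
```

Camera and state disagree. In the scene picture the shut fingertips, at (417,238), sit about 98 mm high over the deck, while the state gives a TCP height of 66 mm. In x and y they agree. I'll lift, open and measure this again against the cameras.

```bash
python3 -m inch '[0,0,-0.07,0,0,0,1,0,0,0,0,0,0,-1,0,0,0,0,0,0,-1,0,0,0,0,0,0,-1,0,0,0,0,0,0,-1]' 
python3 -m inch '[0,0,0,0,0,0,-1,0,0,0,0,0,0,-1]'
python3 - <<'E'
from h import *
im,d=grab("scene","3");P=hmap("scene",d)
cv2.imwrite("pics/c5.png",cv2.resize(im[150:270,360:480],(600,600),interpolation=cv2.INTER_NEAREST))
go()
E
```

```text
time_s: 5.75
position: [449.3, 314.2, 100.4]
tool_rot: [0.313, -3.125, 0.001]
ft_force: [1.5, -0.1, 0.5]
grip_width: 48.3
time_s: 5.92
position: [449.3, 314.2, 100.4]
tool_rot: [0.313, -3.125, 0.001]
ft_force: [0.1, -0.6, 0.1]
grip_width: 72.0
t 5.97 p [449.3 314.3 100.6] psi -2.9419 tilt [-0.0007 -0.0005] q1,q6 [0.61  0.411] w 78.8 F [ 0.3 -0.1 -0.2]
shift total (frac, after turn) [0. 0. 0.]
```

View pics/c5.png

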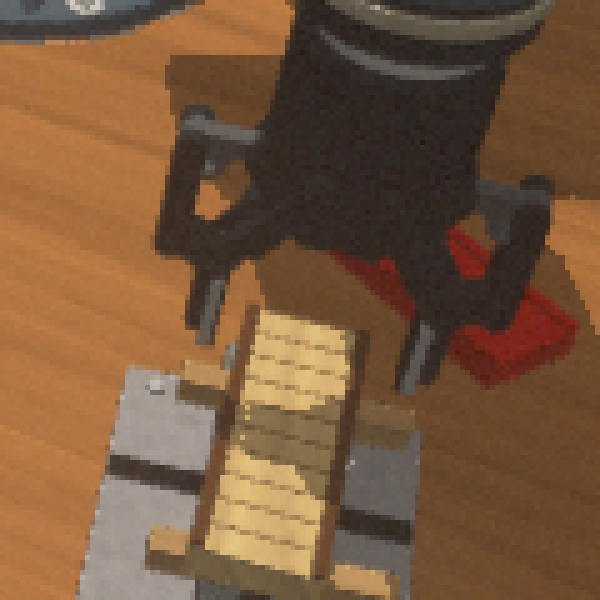

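Run:
```python
from h import *
d=np.load("pics/scene3.npy");P=hmap("scene",d)
for u,v in((401,212),(401,215),(400,217),(442,222),(441,225),(440,227)):print((u,v),P[v,u].round(0))
```

```text
(401, 212) [470. 277. 161.]
(401, 215) [468. 279. 151.]
(400, 217) [469. 278. 146.]
(442, 222) [452. 355. 158.]
(441, 225) [450. 355. 148.]
(440, 227) [452. 355. 144.]
```

Cameras show the tip at state z + 31 mm when shut and about +43 mm when open, with x and y in agreement. I'll use that and descend deeper.

```bash
python3 -m inch '[0,0.0042,0.05,0,0,0,-1,0,0,0.05,0,0,0,-1,0,0,0.03,0,0,0,-1,0,0,0.013,0,0,0,-1,0,0,0,0,0,0,-1]' 
python3 -m inch '[0,0,0,0,0,0,1,0,0,0,0,0,0,1,0,0,0,0,0,0,1,0,0,0,0,0,0,1]' 
python3 -m inch '[0,0,0,0,0,0,1,0,0,0,0,0,0,1]'
python3 - <<'E'
from h import *
im,d=grab("scene","4");P=hmap("scene",d)
cv2.imwrite("pics/c6.png",cv2.resize(im[150:290,340:480],(600,600),interpolation=cv2.INTER_NEAREST))
go()
E
```

```text
time_s: 6.38
position: [448.3, 315.9, 28.1]
tool_rot: [0.313, -3.124, 0.002]
ft_force: [-0.6, -0.5, 0.1]
grip_width: 85.2
time_s: 6.72
position: [450.0, 317.0, 31.0]
tool_rot: [-0.313, 3.124, 0.002]
ft_force: [-2.2, -1.4, 9.5]
grip_width: 53.1
time_s: 6.88
position: [449.9, 317.0, 30.9]
tool_rot: [-0.313, 3.124, 0.002]
ft_force: [-1.2, -2.1, 7.9]
grip_width: 53.5
t 6.93 p [449.9 317.   30.9] psi -2.942 tilt [0.0018 0.0012] q1,q6 [0.614 0.414] w 53.4 F [-2.4 -1.7  7.2]
shift total (frac, after turn) [0. 0. 0.]
```

View pics/c6.png

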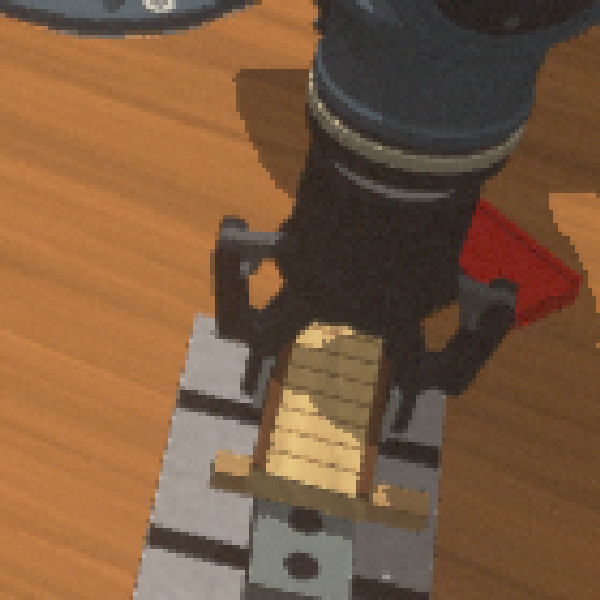

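Gripped at a width of 53.4 mm, so the deck's underside is about state z + 43. Lifting straight up.

```bash
python3 -m inch '[0,0,-0.01,0,0,0,1,0,0,-0.02,0,0,0,1,0,0,-0.04,0,0,0,1,0,0,-0.06,0,0,0,1,0,0,-0.06,0,0,0,1]' 
python3 -m inch '[0,0,0,0,0,0,1]'
python3 - <<'E'
from h import *
im,d=grab("scene","5");P=hmap("scene",d)
cv2.imwrite("pics/c7.png",cv2.resize(im[150:320,340:480],(494,600),interpolation=cv2.INTER_NEAREST))
go(505.5,-251.9,122,-.173+np.pi)
E
```

```text
time_s: 7.35
position: [448.7, 316.2, 126.3]
tool_rot: [0.313, -3.125, 0.0]
ft_force: [0.6, 0.2, -1.4]
grip_width: 53.2
time_s: 7.43
position: [451.5, 318.1, 131.2]
tool_rot: [-0.312, 3.119, 0.006]
ft_force: [0.5, 0.4, -0.4]
grip_width: 52.9
t 7.48 p [450.9 317.7 128.4] psi -2.9419 tilt [0.0049 0.0034] q1,q6 [0.614 0.414] w 53.2 F [ 0.6  0.8 -2.9]
turn rz total 0.1186
shift total (frac, after turn) [-0.3036 -1.1034  0.0128]
```

View pics/c7.png

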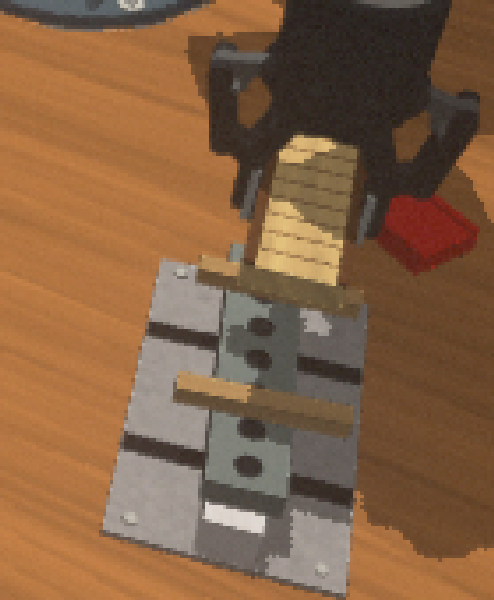

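Deck held level, both sticks still in place on the girder. Carrying it to the mat.

```bash
python3 -m inch '[0,0,0,0,0,0.0395,1,0,0,0,0,0,0.0395,1,0,0,0,0,0,0.0395,1,-0.0101,-0.0368,0,0,0,0,1,-0.0202,-0.0736,0,0,0,0,1]' >/dev/null
python3 -m inch '[-0.0202,-0.0736,0,0,0,0,1,-0.0202,-0.0736,0,0,0,0,1,-0.0202,-0.0736,0,0,0,0,1,-0.0202,-0.0736,0,0,0,0,1,-0.0202,-0.0736,0,0,0,0,1]' 
python3 -m inch '[-0.0202,-0.0736,0,0,0,0,1,-0.0202,-0.0736,0,0,0,0,1,-0.0202,-0.0736,0,0,0,0,1,-0.0202,-0.0736,0,0,0,0,1,-0.0202,-0.0736,0,0,0,0,1]' >/dev/null
python3 -m inch '[-0.0202,-0.0736,0,0,0,0,1,-0.0202,-0.0736,0,0,0,0,1,-0.0202,-0.0736,0,0,0,0,1,-0.0101,-0.0368,0,0,0,0,1,0,0,0,0,0,0,1]'
python3 - <<'E'
from h import *
go(505.5,-251.9,-38,-.173+np.pi)
E
```

```text
time_s: 8.32
position: [472.2, 67.8, 124.3]
tool_rot: [-0.27, -3.13, 0.0]
ft_force: [1.4, 0.1, -1.7]
grip_width: 53.1
time_s: 9.15
position: [503.2, -257.0, 123.7]
tool_rot: [-0.276, -3.129, 0.001]
ft_force: [0.1, 1.2, -1.7]
grip_width: 53.2
t 9.15 p [ 503.2 -257.   123.7] psi 2.9654 tilt [-0.0008 -0.0004] q1,q6 [-0.472 -0.296] w 53.2 F [ 0.1  1.2 -1.7]
turn rz total -0.001
shift total (frac, after turn) [-0.0028  0.0109  0.3234]
```

```bash
python3 -m inch '[-0.0028,0.0109,0.06,0,0,0,1,0,0,0.07,0,0,0,1,0,0,0.07,0,0,0,1,0,0,0.06,0,0,0,1,0,0,0.03,0,0,0,1]' >/dev/null
python3 -m inch '[0,0,0,0,0,0,1]'
python3 -m inch '[0,0,0.012,0,0,0,1,0,0,0.006,0,0,0,1,0,0,0.004,0,0,0,1]'
```

```text
time_s: 9.65
position: [503.1, -246.4, -24.1]
tool_rot: [-0.27, -3.124, -0.004]
ft_force: [-0.2, 0.3, -1.2]
grip_width: 53.4
time_s: 9.9
position: [506.7, -248.5, -30.5]
tool_rot: [0.27, 3.128, -0.001]
ft_force: [-10.4, 4.9, 39.9]
grip_width: 53.2
```

Run:
```python
from h import *
im,d=grab("scene","6")
cv2.imwrite("pics/c8.png",cv2.resize(im[80:240,80:280],(750,600),interpolation=cv2.INTER_NEAREST))
go()
```

```text
t 9.95 p [ 506.7 -248.4  -30.3] psi 2.9691 tilt [ 0.0016 -0.0007] q1,q6 [-0.456 -0.283] w 53.1 F [-1.1  1.7 -0.5]
shift total (frac, after turn) [0. 0. 0.]
```

View pics/c8.png

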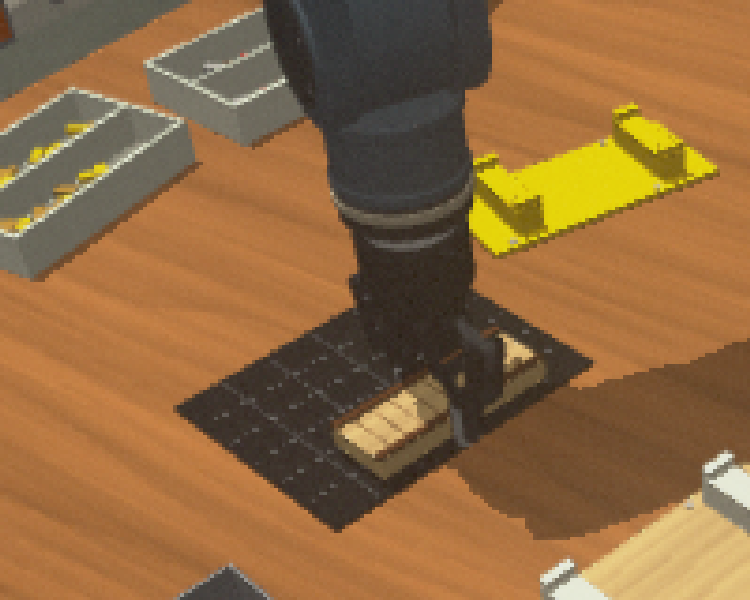

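The deck is over the mat, but the fingertips reach the mat before the deck does (contact at state z ≈ -30). Releasing it means a drop of a few mm.

```bash
python3 -m inch '[0,0,0,0,0,0,0.1,0,0,0,0,0,0,0.1,0,0,0,0,0,0,-0.6]'
python3 -m inch '[0,0,0,0,0,0,-1,0,0,0,0,0,0,-1,0,0,0,0,0,0,-1,0,0,-0.02,0,0,0,-1,0,0,-0.05,0,0,0,-1]'
python3 -m inch '[0,0,-0.07,0,0,0,-1,0,0,-0.07,0,0,0,-1,0,0,-0.07,0,0,0,-1,0,0,-0.05,0,0,0,-1]'
python3 - <<'E'
from h import *
im,d=grab("scene","7")
cv2.imwrite("pics/c9.png",cv2.resize(im[80:240,80:280],(750,600),interpolation=cv2.INTER_NEAREST))
a=.222
for sx in(451.3,):pass
go(500,332.8,190,a+np.pi/2)
E
```

```text
time_s: 10.2
position: [506.7, -248.5, -30.6]
tool_rot: [0.271, 3.128, -0.001]
ft_force: [0.1, 0.4, -0.6]
grip_width: 63.7
time_s: 10.62
position: [503.9, -247.2, 1.8]
tool_rot: [-0.27, -3.125, -0.003]
ft_force: [-0.7, -0.5, 0.3]
grip_width: 85.3
time_s: 10.95
position: [506.5, -248.4, 137.6]
tool_rot: [0.27, 3.127, -0.002]
ft_force: [0.5, -0.1, 0.6]
grip_width: 85.7
t 11.0 p [ 508.1 -249.3  141.6] psi 2.969 tilt [ 0.0072 -0.0035] q1,q6 [-0.456 -0.283] w 85.5 F [-0.1  0.2  5.8]
turn rz total 0.3744
shift total (frac, after turn) [ 1.1391  0.2405 -0.0968]
```

View pics/c9.png

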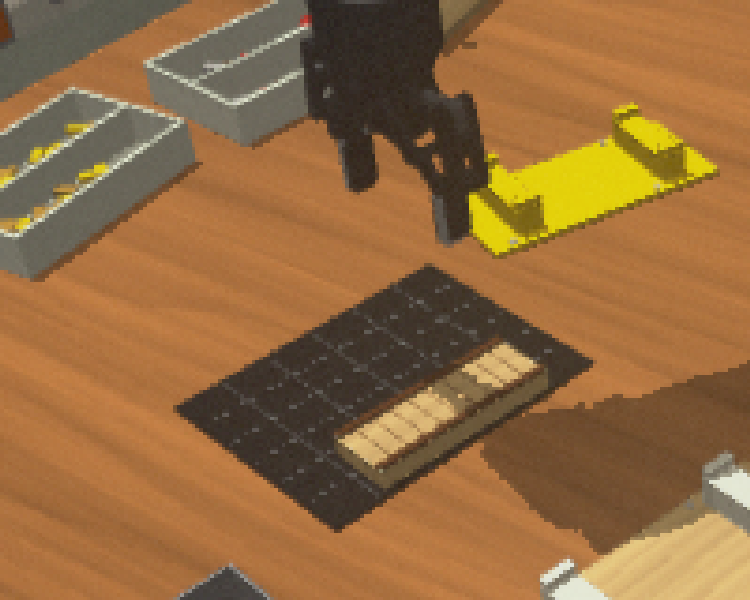

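The deck lies flat on the mat at crop (445,415). With the arm clear of the rack, I'll take both views and measure the sticks and girder properly.

Run:
```python
from h import *
a,da=grab("top","8");b=cv2.imread("pics/scene7.png")
cv2.imwrite("pics/c10.png",cv2.hconcat([cv2.resize(a[170:295,110:210],None,fx=4,fy=4,interpolation=cv2.INTER_CUBIC),cv2.resize(b[200:325,360:460],None,fx=4,fy=4,interpolation=cv2.INTER_CUBIC)]))
Z=hmap("top",da)[...,2]
hsv=cv2.cvtColor(a,cv2.COLOR_BGR2HSV)
```

```text
(no output)
```

View pics/c10.png

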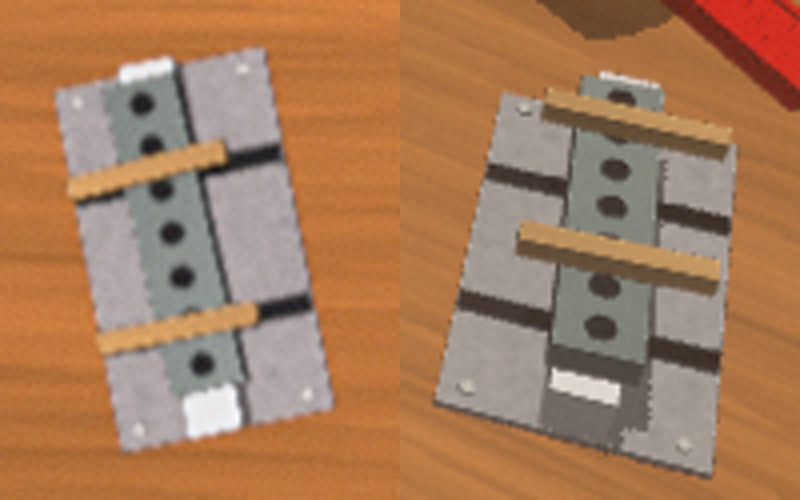

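Run:
```python
from h import *
def rr(n,m,z,roi): return rect(n,m,z,roi)
for n,f,rois,gr in (("top","pics/top8.png",[(126,203,168,221),(133,243,176,260)],(134,185,172,268)),("scene","pics/scene7.png",[(393,219,445,241),(386,252,443,275)],None)):
    im=cv2.imread(f);hsv=cv2.cvtColor(im,cv2.COLOR_BGR2HSV)
    m=(hsv[...,0]<30)&(hsv[...,1]>70)&(hsv[...,2]>70)
    for r in rois:print(n,"stick",rr(n,m,74 if n=="top" else 67,r))
im=cv2.imread("pics/top8.png")
# girder discs top (z=60)
p=ray("top",np.array([(142,103),(152,145),(162,189),(172,232),(182,276),(192,319),(202,363)])/4+[110,170]-.4,60)[:,:2]
print(p.round(1).tolist(),p.mean(0));d=p[-1]-p[0];print("yaw",np.arctan2(-d[1],-d[0]))
p=ray("scene",np.array([(222,97),(215,169),(212,206),(204,286),(200,327)])/4+[360,200]-.4,60)[:,:2];print(p.round(1).tolist())
```

```text
top stick (array([499.5, 334.6,  28.4, 102.2]), -1.424, 238.0)
top stick (array([401.8, 311.9,  34.4, 101.7]), -1.547, 221.0)
scene stick (array([389.2, 308.2,  67.4, 114.6]), -1.194, 621.0)
scene stick (array([501.2, 334.2,  26. , 100.2]), -1.287, 406.0)
[[543.0, 342.1], [516.7, 334.7], [489.2, 327.3], [462.4, 320.0], [435.1, 312.6], [408.5, 305.2], [381.4, 297.9]] [462.33601791 319.98402605]
yaw 0.2671983886322085
[[379.0, 297.1], [435.0, 312.2], [461.9, 319.8], [516.7, 334.4], [542.9, 341.5]]
```

```bash
python3 -m inch '[0,0,0,0,0,0.0365,-1,0,0,0,0,0,0.0365,-1,0,0,0,0,0,0.0365,-1,0,0,0,0,0,0.0365,-1,0,0,0,0,0,0.0365,-1]' >/dev/null
python3 -m inch '[0,0,0,0,0,0.0365,-1,0,0,0,0,0,0.0365,-1,0,0,0,0,0,0.0365,-1,0,0,0,0,0,0.0365,-1,0,0,0,0,0,0.0365,-1]' >/dev/null
python3 - <<'E'
from h import *
go(500,333.5,150,1.826)
E
```

```text
t 11.88 p [ 505.7 -248.   133.5] psi 1.8166 tilt [-0.0004  0.0002] q1,q6 [-0.456  0.869] w 85.4 F [-0.9  0.2  0.3]
turn rz total -0.003
shift total (frac, after turn) [ 1.1283  0.2827 -0.0329]
```

```bash
python3 -m inch '[0,0,0,0,0,-0.003,0,0.0376,0.0094,-0.004,0,0,0,0,0.0752,0.0188,-0.004,0,0,0,0,0.0752,0.0188,-0.004,0,0,0,0,0.0752,0.0188,-0.004,0,0,0,0]' >/dev/null
python3 -m inch '[0.0752,0.0188,-0.004,0,0,0,0,0.0752,0.0188,-0.004,0,0,0,0,0.0752,0.0188,-0.004,0,0,0,0,0.0752,0.0188,-0.004,0,0,0,0,0.0752,0.0188,0,0,0,0,0]' >/dev/null
python3 -m inch '[0.0752,0.0188,0,0,0,0,0,0.0752,0.0188,0,0,0,0,0,0.0752,0.0188,0,0,0,0,0,0.0752,0.0188,0,0,0,0,0,0.0752,0.0188,0,0,0,0,0]' >/dev/null
python3 -m inch '[0.0752,0.0188,0,0,0,0,0,0.0376,0.0094,0,0,0,0,0,0,0,0,0,0,0,0]'
python3 - <<'E'
from h import *
go(500,333.5,60,1.826)
E
```

```text
time_s: 13.38
position: [495.8, 336.9, 148.9]
tool_rot: [-1.902, -2.499, 0.0]
ft_force: [1.3, 0.7, 0.1]
grip_width: 42.7
t 13.38 p [495.8 336.9 148.9] psi 1.8405 tilt [-0.0006  0.0004] q1,q6 [0.596 1.898] w 42.7 F [1.3 0.7 0.1]
turn rz total 0.0046
shift total (frac, after turn) [-0.0087  0.0065  0.1778]
```

```bash
python3 -m inch '[-0.0087,0.0065,0.05,0,0,0.0046,0,0,0,0.07,0,0,0,0,0,0,0.04,0,0,0,0,0,0,0.018,0,0,0,0,0,0,0,0,0,0,0]'
python3 - <<'E'
from h import *
im,d=grab("scene","9");P=hmap("scene",d)
cv2.imwrite("pics/c11.png",cv2.resize(im[180:300,380:480],(500,600),interpolation=cv2.INTER_NEAREST))
go(500,333.5,33,1.826)
E
```

```text
time_s: 13.8
position: [499.8, 328.5, 58.8]
tool_rot: [-1.928, -2.479, 0.005]
ft_force: [0.4, -0.4, 0.7]
grip_width: 42.9
t 13.85 p [500.7 329.2  60.6] psi 1.8191 tilt [-0.0009 -0.0006] q1,q6 [0.582 1.904] w 42.8 F [ 0.5 -0.  -0.2]
turn rz total -0.0022
shift total (frac, after turn) [0.0087 0.0009 0.0551]
```

View pics/c11.png

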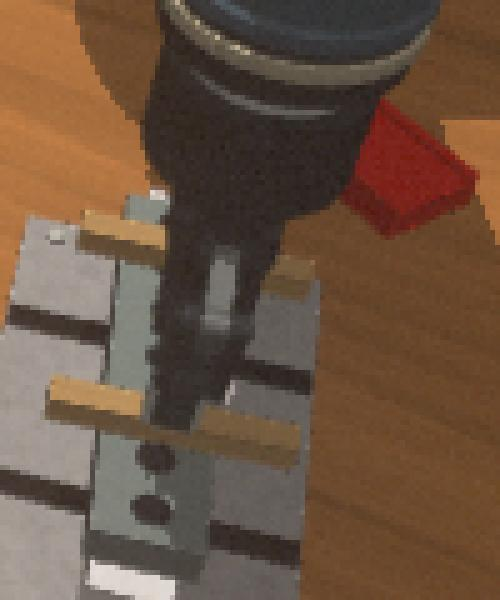

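```bash
python3 -m inch '[0.0087,0.0009,0.025,0,0,-0.0022,0,0,0,0.02,0,0,0,0,0,0,0.008,0,0,0,0,0,0,0,0,0,0,0]'
python3 - <<'E'
from h import *
im,d=grab("scene","10");P=hmap("scene",d)
cv2.imwrite("pics/c11.png",cv2.resize(im[180:300,380:480],(500,600),interpolation=cv2.INTER_NEAREST))
go(500,333.5,33,1.826)
E
```

```text
time_s: 14.18
position: [500.1, 333.7, 33.8]
tool_rot: [-1.922, -2.485, 0.001]
ft_force: [-0.3, 0.1, -0.2]
grip_width: 42.5
t 14.23 p [500.3 333.9  34.3] psi 1.8245 tilt [-0.0001 -0.0001] q1,q6 [0.588 1.906] w 42.7 F [-0.7 -0.1  0.4]
turn rz total -0.0005
shift total (frac, after turn) [-0.0006 -0.0008  0.0027]
```

View pics/c11.png

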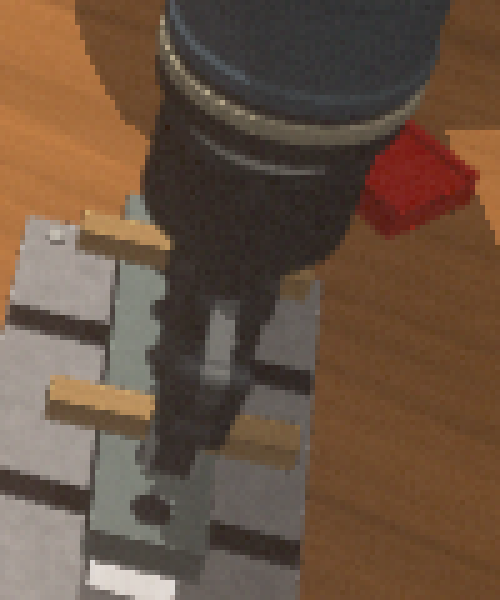

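```bash
python3 -m inch '[0,0,0,0,0,0,0.4,0,0,0,0,0,0,0.6,0,0,0,0,0,0,1,0,0,0,0,0,0,1]'; python3 -m inch '[0,0,0,0,0,0,1,0,0,0,0,0,0,1]'
```

```text
time_s: 14.57
position: [500.8, 334.3, 34.9]
tool_rot: [1.923, 2.484, 0.002]
ft_force: [-1.5, -0.9, 6.5]
grip_width: 12.1
time_s: 14.73
position: [500.8, 334.3, 34.9]
tool_rot: [1.923, 2.484, 0.002]
ft_force: [-0.5, -0.8, 5.9]
grip_width: 12.0
```

```bash
python3 -m inch '[0,0,-0.01,0,0,0,1,0,0,-0.03,0,0,0,1,0,0,-0.06,0,0,0,1,0,0,-0.06,0,0,0,1,0,0,-0.04,0,0,0,1]'
python3 - <<'E'
from h import *
im,d=grab("scene","11");P=hmap("scene",d)
cv2.imwrite("pics/c12.png",cv2.resize(im[160:300,370:480],(471,600),interpolation=cv2.INTER_NEAREST))
go(539.6,-347.2,130,1.398)
E
```

```text
time_s: 15.15
position: [500.8, 334.4, 137.3]
tool_rot: [1.922, 2.484, 0.004]
ft_force: [0.2, 0.6, 0.5]
grip_width: 12.5
t 15.2 p [502.  335.2 140.6] psi 1.8243 tilt [0.0055 0.0037] q1,q6 [0.589 1.906] w 11.8 F [0.9 1.2 4.5]
turn rz total 0.1357
shift total (frac, after turn) [-1.3316  0.3087  0.0212]
```

View pics/c12.png

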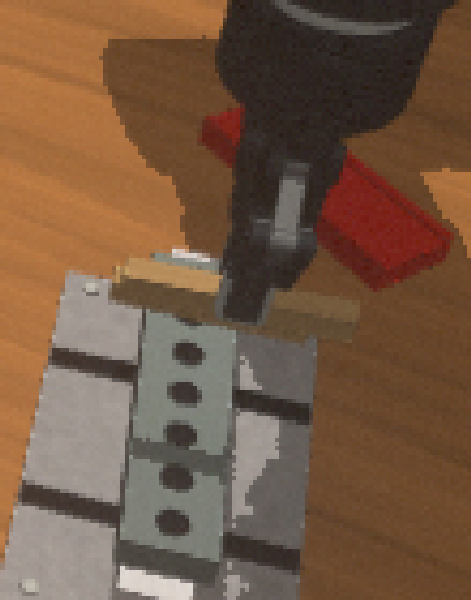

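Stick held (crop (240,300)), the other one undisturbed. To the mat.

```bash
python3 -m inch '[0,0,0,0,0,0.0339,1,0,0,0,0,0,0.0339,1,0,0,0,0,0,0.0339,1,0,0,0,0,0,0.0339,1,-0.037,0.0086,0,0,0,0,1]' >/dev/null
python3 -m inch '[-0.074,0.01715,0,0,0,0,1,-0.074,0.01715,0,0,0,0,1,-0.074,0.01715,0,0,0,0,1,-0.074,0.01715,0,0,0,0,1,-0.074,0.01715,0,0,0,0,1]' >/dev/null
python3 -m inch '[-0.074,0.01715,0,0,0,0,1,-0.074,0.01715,0,0,0,0,1,-0.074,0.01715,0,0,0,0,1,-0.074,0.01715,0,0,0,0,1,-0.074,0.01715,0,0,0,0,1]' >/dev/null
python3 -m inch '[-0.074,0.01715,0,0,0,0,1,-0.074,0.01715,0,0,0,0,1,-0.074,0.01715,0,0,0,0,1,-0.074,0.01715,0,0,0,0,1,-0.074,0.01715,0,0,0,0,1]' >/dev/null
python3 -m inch '[-0.074,0.01715,0,0,0,0,1,-0.074,0.01715,0,0,0,0,1,-0.037,0.0086,0,0,0,0,1,0,0,0,0,0,0,1]'
python3 - <<'E'
from h import *
go(539.6,-347.2,-10,1.398)
E
```

```text
time_s: 17.2
position: [537.4, -352.6, 133.5]
tool_rot: [2.408, 2.017, -0.001]
ft_force: [1.1, -0.5, -0.5]
grip_width: 11.9
t 17.2 p [ 537.4 -352.6  133.5] psi 1.3947 tilt [-0.0002 -0.0007] q1,q6 [-0.58   1.167] w 11.9 F [ 1.1 -0.5 -0.5]
turn rz total -0.0011
shift total (frac, after turn) [0.0113 0.0025 0.2871]
```

```bash
python3 -m inch '[0.0113,0.0025,0.06,0,0,0,1,0,0,0.07,0,0,0,1,0,0,0.07,0,0,0,1,0,0,0.06,0,0,0,1,0,0,0.026,0,0,0,1]'
python3 -m inch '[0,0,0.008,0,0,0,1,0,0,0.006,0,0,0,1,0,0,0.005,0,0,0,1]'
python3 -m inch '[0,0,0.003,0,0,0,1,0,0,0,0,0,0,1]'
```

```text
time_s: 17.62
position: [538.2, -341.3, -12.9]
tool_rot: [-2.401, -2.019, 0.002]
ft_force: [-0.0, 0.3, 0.1]
grip_width: 12.0
time_s: 17.87
position: [541.0, -343.4, -17.4]
tool_rot: [2.403, 2.021, 0.001]
ft_force: [0.7, -0.6, -0.2]
grip_width: 12.0
time_s: 18.03
position: [540.8, -343.5, -19.1]
tool_rot: [2.404, 2.021, 0.001]
ft_force: [0.2, -0.8, -0.3]
grip_width: 11.7
```

```bash
python3 -m inch '[0,0,0.004,0,0,0,1,0,0,0.003,0,0,0,1,0,0,0,0,0,0,1]'
python3 -m inch '[0,0,0.001,0,0,0,0.6,0,0,0,0,0,0,0.4,0,0,0,0,0,0,0.2,0,0,0,0,0,0,0,0,0,0,0,0,0,0]'
python3 -m inch '[0,0,-0.03,0,0,0,0,0,0,-0.06,0,0,0,0,0,0,-0.07,0,0,0,0,0,0,-0.07,0,0,0,0,0,0,-0.05,0,0,0,0]'
python3 - <<'E'
from h import *
im,d=grab("scene","12")
cv2.imwrite("pics/c13.png",cv2.resize(im[80:240,80:280],(750,600),interpolation=cv2.INTER_NEAREST))
go(402.2,310.7,130,1.826)
E
```

```text
time_s: 18.28
position: [540.8, -343.6, -22.1]
tool_rot: [2.403, 2.021, 0.001]
ft_force: [-3.6, 2.5, 14.2]
grip_width: 11.8
time_s: 18.7
position: [540.2, -343.2, -24.1]
tool_rot: [-2.404, -2.022, 0.0]
ft_force: [-0.4, -0.7, -0.4]
grip_width: 42.4
time_s: 19.12
position: [540.7, -343.5, 119.2]
tool_rot: [2.403, 2.02, 0.001]
ft_force: [-0.0, 0.3, 0.5]
grip_width: 42.9
t 19.17 p [ 542.3 -344.5  123.6] psi 1.3982 tilt [ 0.0065 -0.0041] q1,q6 [-0.566  1.177] w 42.7 F [ 0.7 -0.7  6.1]
turn rz total -0.1362
shift total (frac, after turn) [ 1.3388  0.0597 -0.0128]
```

View pics/c13.png

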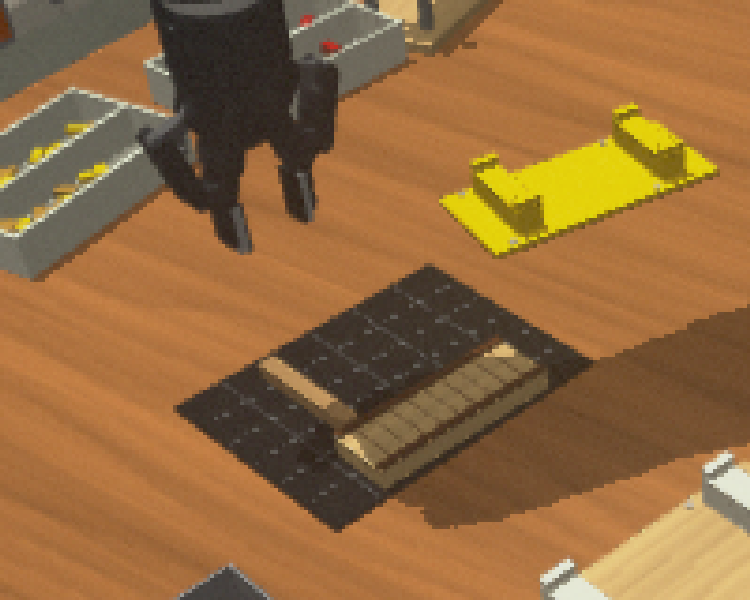

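First stick is on the mat, crop (310,390). Now the second.

```bash
python3 -m inch '[0,0,0,0,0,-0.034,0,0,0,0,0,0,-0.034,0,0,0,0,0,0,-0.034,0,0,0,0,0,0,-0.034,0,0.0372,0.0016,-0.012,0,0,0,0]' >/dev/null
python3 -m inch '[0.0744,0.0033,0,0,0,0,0,0.0744,0.0033,0,0,0,0,0,0.0744,0.0033,0,0,0,0,0,0.0744,0.0033,0,0,0,0,0,0.0744,0.0033,0,0,0,0,0]' >/dev/null
python3 -m inch '[0.0744,0.0033,0,0,0,0,0,0.0744,0.0033,0,0,0,0,0,0.0744,0.0033,0,0,0,0,0,0.0744,0.0033,0,0,0,0,0,0.0744,0.0033,0,0,0,0,0]' >/dev/null
python3 -m inch '[0.0744,0.0033,0,0,0,0,0,0.0744,0.0033,0,0,0,0,0,0.0744,0.0033,0,0,0,0,0,0.0744,0.0033,0,0,0,0,0,0.0744,0.0033,0,0,0,0,0]' >/dev/null
python3 -m inch '[0.0744,0.0033,0,0,0,0,0,0.0744,0.0033,0,0,0,0,0,0.0372,0.0016,0,0,0,0,0,0,0,0,0,0,0,0]'
python3 - <<'E'
from h import *
go(402.2,310.7,60,1.826)
E
```

```text
time_s: 21.17
position: [399.2, 315.6, 121.6]
tool_rot: [-1.916, -2.489, -0.001]
ft_force: [-0.1, -0.1, -0.1]
grip_width: 43.0
t 21.17 p [399.2 315.6 121.6] psi 1.8291 tilt [-0.0003  0.0007] q1,q6 [0.669 1.981] w 43.0 F [-0.1 -0.1 -0.1]
turn rz total 0.001
shift total (frac, after turn) [-0.0111  0.0034  0.1231]
```

```bash
python3 -m inch '[0,0,0.05,0,0,0.001,0,0,0,0.05,0,0,0,0,0,0,0.02,0,0,0,0,0,0,0,0,0,0,0,0,0,0,0,0,0,0]'
python3 - <<'E'
from h import *
go(402.2,310.7,34,1.826)
E
```

```text
time_s: 21.58
position: [400.2, 311.8, 62.3]
tool_rot: [-1.926, -2.482, 0.001]
ft_force: [-0.2, -0.4, 0.0]
grip_width: 42.7
t 21.58 p [400.2 311.8  62.3] psi 1.8219 tilt [-0.0005 -0.0005] q1,q6 [0.662 1.982] w 42.7 F [-0.2 -0.4  0. ]
turn rz total -0.0013
shift total (frac, after turn) [-0.0032  0.0033  0.0566]
```

```bash
python3 -m inch '[-0.0032,0.0033,0.03,0,0,-0.001,0,0,0,0.02,0,0,0,0,0,0,0.006,0,0,0,0,0,0,0,0,0,0,0]'
python3 - <<'E'
from h import *
im,d=grab("scene","13");P=hmap("scene",d)
cv2.imwrite("pics/c14.png",cv2.resize(im[160:300,370:480],(471,600),interpolation=cv2.INTER_NEAREST))
go(402.2,310.7,34,1.826)
E
```

```text
time_s: 21.92
position: [402.0, 310.8, 33.9]
tool_rot: [-1.922, -2.485, 0.001]
ft_force: [-1.1, -0.6, -0.1]
grip_width: 42.5
t 21.97 p [402.2 311.1  34.4] psi 1.8253 tilt [-0.0001 -0.    ] q1,q6 [0.658 1.975] w 42.8 F [-0.5  0.1 -0.3]
turn rz total -0.0002
shift total (frac, after turn) [-0.0007 -0.0003  0.0008]
```

View pics/c14.png

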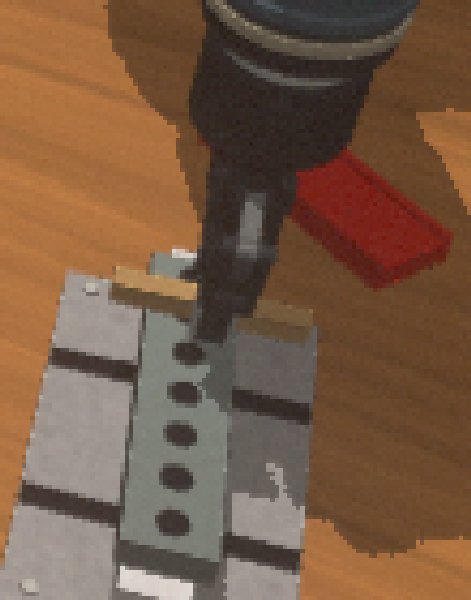

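```bash
python3 -m inch '[0,0,0,0,0,0,0.4,0,0,0,0,0,0,0.6,0,0,0,0,0,0,1,0,0,0,0,0,0,1,0,0,0,0,0,0,1]'; python3 -m inch '[0,0,-0.01,0,0,0,1,0,0,-0.03,0,0,0,1,0,0,-0.06,0,0,0,1,0,0,-0.06,0,0,0,1,0,0,-0.04,0,0,0,1]'
python3 -m inch '[0,0,0,0,0,0.0339,1,0,0,0,0,0,0.0339,1,0,0,0,0,0,0.0339,1,0,0,0,0,0,0.0339,1]'
python3 - <<'E'
from h import *
im,d=grab("scene","14");P=hmap("scene",d)
cv2.imwrite("pics/c15.png",cv2.resize(im[160:300,370:480],(471,600),interpolation=cv2.INTER_NEAREST))
go(442,-327,130,1.398)
E
```

```text
time_s: 22.38
position: [402.6, 311.4, 34.8]
tool_rot: [1.921, 2.485, 0.002]
ft_force: [-1.3, -1.3, 7.8]
grip_width: 12.1
time_s: 22.8
position: [402.6, 311.5, 137.1]
tool_rot: [1.921, 2.485, 0.003]
ft_force: [0.7, 0.1, 0.4]
grip_width: 12.1
time_s: 23.13
position: [402.3, 311.2, 134.7]
tool_rot: [2.409, 2.017, 0.001]
ft_force: [-1.0, -0.8, -1.2]
grip_width: 12.1
t 23.18 p [402.2 311.2 134.6] psi 1.3861 tilt [0.0004 0.0003] q1,q6 [0.658 2.414] w 12.1 F [1.  0.4 0. ]
turn rz total -0.0038
shift total (frac, after turn) [-1.2437  0.2978  0.0092]
```

View pics/c15.png

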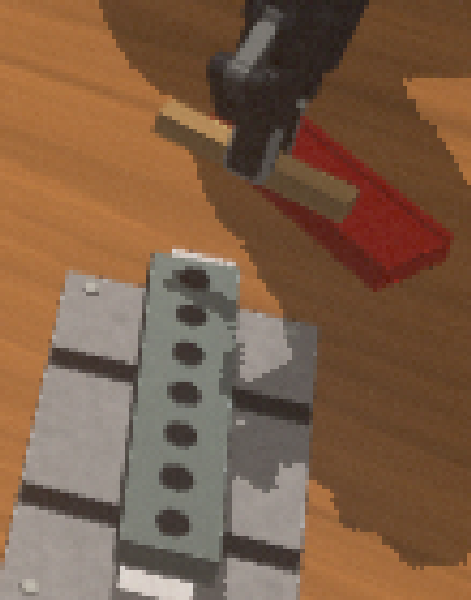

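```bash
python3 -m inch '[0,0,0,0,0,-0.0038,1,-0.0366,0.0088,0,0,0,0,1,-0.0732,0.0175,0,0,0,0,1,-0.0732,0.0175,0,0,0,0,1,-0.0732,0.0175,0,0,0,0,1]' >/dev/null
python3 -m inch '[-0.0732,0.0175,0,0,0,0,1,-0.0732,0.0175,0,0,0,0,1,-0.0732,0.0175,0,0,0,0,1,-0.0732,0.0175,0,0,0,0,1,-0.0732,0.0175,0,0,0,0,1]' >/dev/null
python3 -m inch '[-0.0732,0.0175,0,0,0,0,1,-0.0732,0.0175,0,0,0,0,1,-0.0732,0.0175,0,0,0,0,1,-0.0732,0.0175,0,0,0,0,1,-0.0732,0.0175,0,0,0,0,1]' >/dev/null
python3 -m inch '[-0.0732,0.0175,0,0,0,0,1,-0.0732,0.0175,0,0,0,0,1,-0.0732,0.0175,0,0,0,0,1,-0.0366,0.0088,0,0,0,0,1,0,0,0,0,0,0,1]' 
python3 -m inch '[0,0,0.04,0,0,0,1,0,0,0.06,0,0,0,1,0,0,0,0,0,0,1]'
python3 - <<'E'
from h import *
go(442,-327,-15,1.398)
E
```

```text
time_s: 24.85
position: [450.1, -330.4, 133.7]
tool_rot: [2.389, 2.039, -0.001]
ft_force: [-0.4, 0.6, -0.5]
grip_width: 12.0
time_s: 25.1
position: [448.2, -324.9, 79.8]
tool_rot: [-2.383, -2.038, 0.002]
ft_force: [-0.7, 1.2, -1.5]
grip_width: 12.0
t 25.1 p [ 448.2 -324.9   79.8] psi 1.4154 tilt [-0.0049  0.0037] q1,q6 [-0.627  1.099] w 12.0 F [-0.7  1.2 -1.5]
turn rz total 0.0055
shift total (frac, after turn) [-0.0062 -0.0115  0.1897]
```

```bash
python3 -m inch '[-0.0062,-0.0115,0.06,0,0,0.005,1,0,0,0.06,0,0,0,1,0,0,0.05,0,0,0,1,0,0,0.015,0,0,0,1,0,0,0,0,0,0,1]' 
python3 -m inch '[0,0,0.005,0,0,0,1,0,0,0,0,0,0,1]'
```

```text
time_s: 25.52
position: [443.4, -327.9, -9.1]
tool_rot: [-2.403, -2.02, 0.001]
ft_force: [0.4, -0.7, -0.4]
grip_width: 11.8
time_s: 25.68
position: [445.2, -329.5, -9.4]
tool_rot: [2.405, 2.019, 0.001]
ft_force: [0.2, 0.0, 0.0]
grip_width: 11.9
```

```bash
python3 -m inch '[0,0,0.012,0,0,0,1,0,0,0.006,0,0,0,1,0,0,0.004,0,0,0,1,0,0,0.002,0,0,0,1,0,0,0,0,0,0,1]' 
python3 -m inch '[0,0,0.001,0,0,0,0.6,0,0,0,0,0,0,0.4,0,0,0,0,0,0,0.2,0,0,0,0,0,0,0,0,0,0,0,0,0,0]'
python3 -m inch '[0,0,-0.03,0,0,0,0,0,0,-0.06,0,0,0,0,0,0,-0.07,0,0,0,0,0,0,-0.07,0,0,0,0,0,0,-0.05,0,0,0,0]'
python3 - <<'E'
from h import *
im,d=grab("scene","15");t,_=grab("top","15")
cv2.imwrite("pics/c16.png",cv2.hconcat([cv2.resize(im[80:240,80:280],(500,400),interpolation=cv2.INTER_NEAREST),cv2.resize(t[160:290,345:460],(300,400),interpolation=cv2.INTER_NEAREST)]))
go(462.2,319.8,130,.267+np.pi)
E
```

```text
time_s: 26.1
position: [444.4, -329.0, -22.2]
tool_rot: [2.407, 2.019, 0.0]
ft_force: [-4.6, 3.1, 13.5]
grip_width: 12.2
time_s: 26.52
position: [444.2, -328.9, -23.6]
tool_rot: [-2.407, -2.019, -0.0]
ft_force: [0.1, -0.8, 0.1]
grip_width: 43.0
time_s: 26.93
position: [444.6, -329.3, 119.5]
tool_rot: [2.406, 2.017, 0.001]
ft_force: [0.2, -0.2, -0.2]
grip_width: 43.1
t 27.03 p [ 446.2 -330.4  120.9] psi 1.3957 tilt [ 0.0053 -0.004 ] q1,q6 [-0.637  1.108] w 42.9 F [ 0.1 -0.1 -1. ]
turn rz total -0.6407
shift total (frac, after turn) [-0.374   1.246  -0.0181]
```

View pics/c16.png

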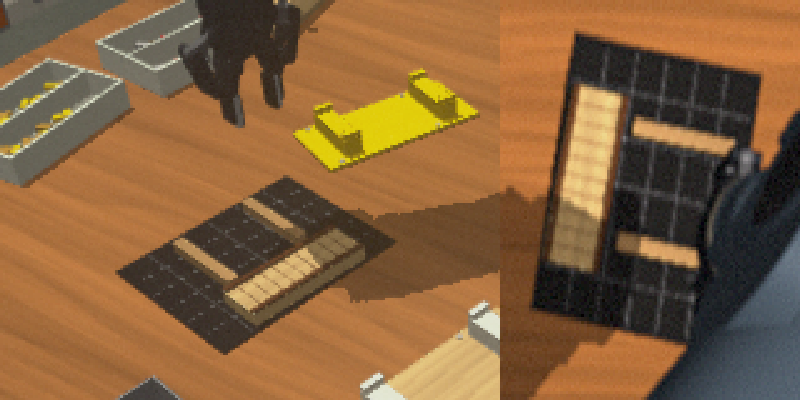

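Step 1 state reached: deck and both sticks lie on the mat in both views. Now the girder.

```bash
python3 -m inch '[0,0,0,0,0,-0.0377,-1,0,0,0,0,0,-0.0377,-1,0,0,0,0,0,-0.0377,-1,0,0,0,0,0,-0.0377,-1,0,0,0,0,0,-0.0377,-1]' >/dev/null
python3 -m inch '[0,0,0,0,0,-0.0377,-1,0,0,0,0,0,-0.0377,-1,0,0,0,0,0,-0.0377,-1,0,0,0,0,0,-0.0377,-1,0,0,0,0,0,-0.0377,-1]' >/dev/null
python3 -m inch '[0,0,0,0,0,-0.0377,-1,0,0,0,0,0,-0.0377,-1,0,0,0,0,0,-0.0377,-1,0,0,0,0,0,-0.0377,-1,0,0,0,0,0,-0.0377,-1]' >/dev/null
python3 -m inch '[0,0,0,0,0,-0.0377,-1,0,0,0,0,0,-0.0377,-1,0,0,0,0,0,0,-1]'
python3 - <<'E'
from h import *
go(462.2,319.8,130,.267+np.pi)
E
```

```text
time_s: 28.53
position: [444.0, -328.7, 115.9]
tool_rot: [0.428, -3.112, -0.001]
ft_force: [-0.2, -0.7, -1.1]
grip_width: 85.3
t 28.53 p [ 444.  -328.7  115.9] psi -2.8679 tilt [-0.0007  0.0005] q1,q6 [-0.637 -0.911] w 85.3 F [-0.2 -0.7 -1.1]
turn rz total 0.0021
shift total (frac, after turn) [-0.3774  1.2415 -0.0283]
```

```bash
python3 -m inch '[0,0,-0.02,0,0,0.002,-1,-0.0111,0.0365,-0.01,0,0,0,-1,-0.0222,0.073,0,0,0,0,-1,-0.0222,0.073,0,0,0,0,-1,-0.0222,0.073,0,0,0,0,-1]' >/dev/null
python3 -m inch '[-0.0222,0.073,0,0,0,0,-1,-0.0222,0.073,0,0,0,0,-1,-0.0222,0.073,0,0,0,0,-1,-0.0222,0.073,0,0,0,0,-1,-0.0222,0.073,0,0,0,0,-1]' >/dev/null
python3 -m inch '[-0.0222,0.073,0,0,0,0,-1,-0.0222,0.073,0,0,0,0,-1,-0.0222,0.073,0,0,0,0,-1,-0.0222,0.073,0,0,0,0,-1,-0.0222,0.073,0,0,0,0,-1]' >/dev/null
python3 -m inch '[-0.0222,0.073,0,0,0,0,-1,-0.0222,0.073,0,0,0,0,-1,-0.0222,0.073,0,0,0,0,-1,-0.0111,0.0365,0,0,0,0,-1,0,0,0,0,0,0,-1]' 
python3 -m inch '[0,0,0.04,0,0,0,-1,0,0,0.04,0,0,0,-1,0,0,0,0,0,0,-1]'
python3 - <<'E'
from h import *
go(462.2,319.8,2,.267+np.pi)
E
```

```text
time_s: 30.2
position: [465.8, 323.0, 131.5]
tool_rot: [-0.407, 3.115, 0.001]
ft_force: [0.4, -0.8, 0.1]
grip_width: 85.1
time_s: 30.45
position: [464.7, 317.8, 88.7]
tool_rot: [0.403, -3.112, 0.003]
ft_force: [-0.4, -0.5, -0.9]
grip_width: 85.3
t 30.45 p [464.7 317.8  88.7] psi -2.8842 tilt [-0.0037 -0.0027] q1,q6 [0.6   0.343] w 85.3 F [-0.4 -0.5 -0.9]
turn rz total -0.0031
shift total (frac, after turn) [0.0037 0.0051 0.1734]
```

```bash
python3 -m inch '[0.0037,0.004,0.05,0,0,-0.003,-1,0,0,0.05,0,0,0,-1,0,0,0.045,0,0,0,-1,0,0,0.02,0,0,0,-1,0,0,0,0,0,0,-1]'
python3 -m inch '[0,0,0.006,0,0,0,-1,0,0,0,0,0,0,-1]'
python3 - <<'E'
from h import *
im,d=grab("scene","16")
cv2.imwrite("pics/c17.png",cv2.resize(im[160:320,360:480],(450,600),interpolation=cv2.INTER_NEAREST))
go(462.2,319.8,2,.267+np.pi)
E
```

```text
time_s: 30.87
position: [463.1, 319.7, 8.0]
tool_rot: [0.42, -3.111, 0.002]
ft_force: [-0.4, -0.2, -0.4]
grip_width: 85.4
time_s: 31.03
position: [464.7, 321.0, 7.2]
tool_rot: [-0.422, 3.112, 0.001]
ft_force: [0.3, 0.1, 0.1]
grip_width: 85.3
t 31.08 p [464.7 321.1   7.4] psi -2.8716 tilt [0.0014 0.001 ] q1,q6 [0.605 0.335] w 85.7 F [-0.4  0.1  0.6]
turn rz total 0.001
shift total (frac, after turn) [ 0.0055 -0.0012  0.0108]
```

View pics/c17.png

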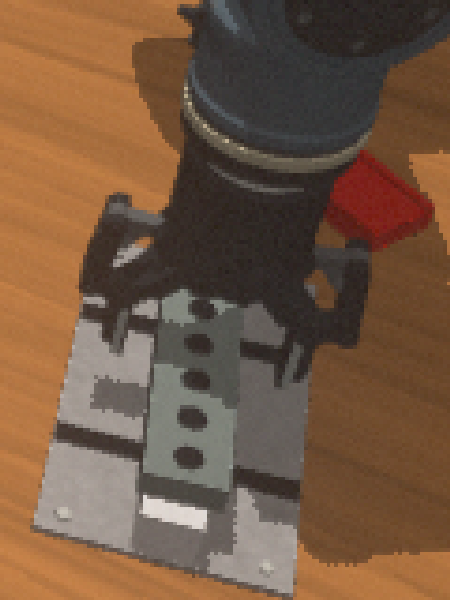

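Fingers straddle the girder, the far one at crop (115,330) and the near one at (290,365). Correct and close.

```bash
python3 -m inch '[0.0045,-0.0012,0.009,0,0,0.001,-1,0,0,0,0,0,0,0.2,0,0,0,0,0,0,1,0,0,0,0,0,0,1,0,0,0,0,0,0,1]'
python3 -m inch '[0,0,0,0,0,0,1,0,0,0,0,0,0,1]'
python3 - <<'E'
from h import *
go()
E
python3 -m inch '[0,0,-0.01,0,0,0,1,0,0,-0.03,0,0,0,1,0,0,-0.05,0,0,0,1,0,0,-0.06,0,0,0,1,0,0,-0.04,0,0,0,1]'
python3 -m inch '[0,0,0,0,0,0,1]'
python3 - <<'E'
from h import *
im,d=grab("scene","17")
cv2.imwrite("pics/c18.png",cv2.resize(im[140:320,350:480],(433,600),interpolation=cv2.INTER_NEAREST))
go()
E
```

```text
time_s: 31.5
position: [462.1, 319.6, 2.0]
tool_rot: [-0.419, 3.113, 0.0]
ft_force: [-0.7, -0.2, -0.8]
grip_width: 45.2
time_s: 31.67
position: [462.1, 319.7, 2.0]
tool_rot: [-0.419, 3.113, 0.0]
ft_force: [-1.9, -0.9, 6.1]
grip_width: 45.0
t 31.67 p [462.1 319.7   2. ] psi -2.874 tilt [0.0004 0.0003] q1,q6 [0.605 0.338] w 45.0 F [-1.9 -0.9  6.1]
shift total (frac, after turn) [0. 0. 0.]
time_s: 32.08
position: [462.2, 319.7, 99.1]
tool_rot: [-0.419, 3.112, 0.001]
ft_force: [1.3, 0.2, -1.7]
grip_width: 44.9
time_s: 32.17
position: [463.8, 320.8, 101.1]
tool_rot: [-0.418, 3.108, 0.004]
ft_force: [1.0, 0.3, -1.3]
grip_width: 45.1
t 32.22 p [463.1 320.3  98.7] psi -2.874 tilt [0.0031 0.0022] q1,q6 [0.605 0.338] w 45.2 F [-0.2  1.  -2.1]
shift total (frac, after turn) [0. 0. 0.]
```

View pics/c18.png

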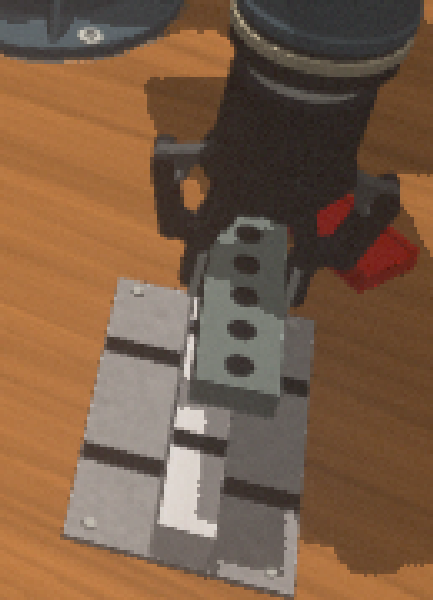

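Girder held level. Now refine the jig pose from both views.

Run:
```python
from h import *
t=np.array([(137,40),(285,72),(208,402),(58,365)])/4+[245,145]-.4
p=ray("top",t,6)[:,:2];print("top",p.mean(0),p.round(1).tolist(),[np.arctan2(*(p[a]-p[b])[::-1]).round(3) for a,b in((0,3),(1,2))])
s=np.array([(405,140),(146,395),(32,272)])/[4,4*110/85]+[205,195]-.4
q=ray("scene",s,6)[:,:2];print("scene",q.round(1).tolist(),"centre(diag)",(q[0]+q[2])/2, np.arctan2(*(q[1]-q[0])[::-1]))
for n,f in(("scene","pics/scene17.png"),("top","pics/top0.png")):
    im=cv2.imread(f);hsv=cv2.cvtColor(im,cv2.COLOR_BGR2HSV)
    m=(hsv[...,0]>12)&(hsv[...,0]<30)&(hsv[...,1]>60)&(hsv[...,2]>120)
    if n=="scene": m|=(hsv[...,1]<60)
    r=(210,195,312,272) if n=="scene" else (255,148,325,250)
    k=np.zeros(m.shape,np.uint8);k[r[1]:r[3],r[0]:r[2]]=1;cv2.imwrite(f"pics/jm{n}.png",m*k*255)
    print(n,rect(n,m,6,r))
```

```text
top [546.17191145 -15.38772224] [[663.1, 10.3], [644.0, -86.8], [428.0, -41.3], [449.6, 56.2]] [np.float64(-0.212), np.float64(-0.207)]
scene [[455.0, 56.9], [665.7, 10.5], [643.4, -87.2]] centre(diag) [549.20758631 -15.15843334] -0.21654046154148274
scene (array([539.3, -27.2, 255.7, 267.4]), -1.018, 7674.5)
top (array([549.2, -19.8, 263.9, 180.5]), 0.021, 6941.0)
```

```bash
python3 -m inch '[0,0,0,0,0,0.0384,1,0,0,0,0,0,0.0384,1,0,0,0,0,0,0.0384,1,0,0,0,0,0,0.0384,1,0,0,0,0,0,0,1]'
python3 - <<'E'
from h import *
go(547.3,-15,97,-.215+np.pi)
E
```

```text
time_s: 32.63
position: [461.3, 319.1, 95.4]
tool_rot: [-0.347, -3.121, 0.002]
ft_force: [-0.5, 0.2, -2.3]
grip_width: 44.9
t 32.63 p [461.3 319.1  95.4] psi 2.9204 tilt [-0.0014 -0.001 ] q1,q6 [0.605 0.826] w 44.9 F [-0.5  0.2 -2.3]
turn rz total -0.002
shift total (frac, after turn) [-0.3105 -0.6161 -0.0032]
```

```bash
python3 -m inch '[-0.0155,-0.0308,0,0,0,-0.002,1,-0.031,-0.0616,0,0,0,0,1,-0.031,-0.0616,0,0,0,0,1,-0.031,-0.0616,0,0,0,0,1,-0.031,-0.0616,0,0,0,0,1]' >/dev/null
python3 -m inch '[-0.031,-0.0616,0,0,0,0,1,-0.031,-0.0616,0,0,0,0,1,-0.031,-0.0616,0,0,0,0,1,-0.031,-0.0616,0,0,0,0,1,-0.031,-0.0616,0,0,0,0,1]' >/dev/null
python3 -m inch '[-0.0155,-0.0308,0,0,0,0,1,0,0,0.03,0,0,0,1,0,0,0.05,0,0,0,1,0,0,0,0,0,0,1,0,0,0,0,0,0,1]'
python3 - <<'E'
from h import *
im,d=grab("scene","18")
cv2.imwrite("pics/c19.png",cv2.resize(im[120:280,190:340],(562,600),interpolation=cv2.INTER_NEAREST))
go(547.3,-15,-8,-.215+np.pi)
E
```

```text
time_s: 33.88
position: [548.2, -13.9, 55.5]
tool_rot: [-0.322, -3.122, 0.0]
ft_force: [0.2, 0.1, -0.4]
grip_width: 44.7
t 33.93 p [549.2 -13.8  56.6] psi 2.9354 tilt [-0.0012  0.    ] q1,q6 [-0.025  0.181] w 45.4 F [ 0.2 -0.5 -1.2]
turn rz total 0.0028
shift total (frac, after turn) [ 0.0031 -0.0031  0.1293]
```

View pics/c19.png

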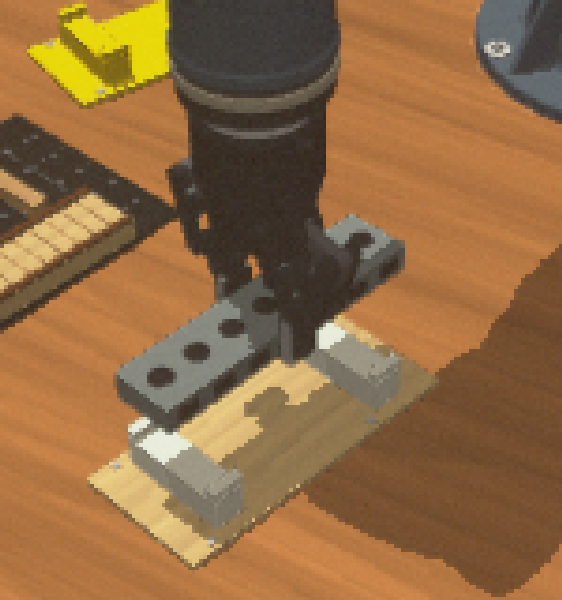

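```bash
python3 -m inch '[0.0031,-0.0031,0.04,0,0,0.0028,1,0,0,0.04,0,0,0,1,0,0,0.03,0,0,0,1,0,0,0,0,0,0,1,0,0,0,0,0,0,1]'
python3 - <<'E'
from h import *
im,d=grab("scene","19")
cv2.imwrite("pics/c20.png",cv2.resize(im[120:280,190:340],(562,600),interpolation=cv2.INTER_NEAREST))
go(547.3,-15,-8,-.215+np.pi)
E
```

```text
time_s: 34.35
position: [548.0, -14.9, 2.4]
tool_rot: [0.339, 3.123, -0.0]
ft_force: [0.6, 0.7, -1.1]
grip_width: 44.8
t 34.4 p [548.6 -14.9   3. ] psi 2.9253 tilt [ 0.0013 -0.    ] q1,q6 [-0.027  0.189] w 45.1 F [-0.9  0.2 -1.5]
turn rz total -0.0004
shift total (frac, after turn) [ 0.0025 -0.0007  0.0219]
```

View pics/c20.png

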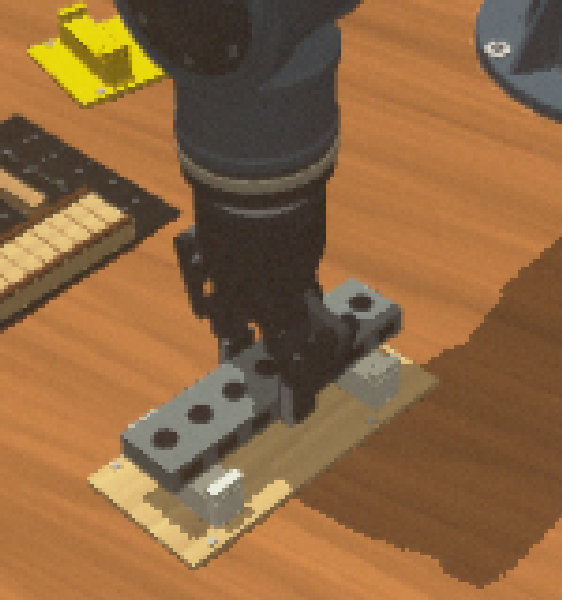

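```bash
python3 -m inch '[0.0015,-0.0007,0.01,0,0,0,1,0,0,0.006,0,0,0,1,0,0,0.003,0,0,0,1,0,0,0,0,0,0,1]'
python3 -m inch '[0,0,0.002,0,0,0,1,0,0,0,0,0,0,1]'
```

```text
time_s: 34.73
position: [547.1, -15.3, -7.9]
tool_rot: [0.341, 3.123, 0.0]
ft_force: [-0.4, -0.4, -1.6]
grip_width: 44.9
time_s: 34.9
position: [547.2, -15.3, -8.1]
tool_rot: [0.341, 3.122, 0.0]
ft_force: [-6.1, 0.8, 14.6]
grip_width: 45.0
```

Contact at state z = -8.1, exactly as predicted. Release gently.

```bash
python3 -m inch '[0,0,-0.001,0,0,0,0.1,0,0,0,0,0,0,-0.2,0,0,0,0,0,0,-0.6,0,0,0,0,0,0,-1,0,0,0,0,0,0,-1]'
python3 -m inch '[0,0,0,0,0,0,-1,0,0,-0.03,0,0,0,-1,0,0,-0.06,0,0,0,-1,0,0,-0.07,0,0,0,-1,0,0,-0.07,0,0,0,-1]'
python3 - <<'E'
from h import *
im,d=grab("scene","20")
cv2.imwrite("pics/c21.png",cv2.resize(im[120:280,190:340],(562,600),interpolation=cv2.INTER_NEAREST))
go(444.4,-329,100,1.398)
E
```

```text
time_s: 35.32
position: [547.0, -15.3, -8.5]
tool_rot: [-0.341, -3.123, 0.0]
ft_force: [-0.4, -0.6, 0.7]
grip_width: 84.2
time_s: 35.73
position: [546.3, -15.3, 107.6]
tool_rot: [-0.341, -3.122, 0.0]
ft_force: [1.6, -0.8, 0.2]
grip_width: 85.8
t 35.78 p [549.5 -15.4 114.7] psi 2.924 tilt [ 0.0074 -0.0002] q1,q6 [-0.028  0.189] w 85.2 F [ 1.4 -0.1  8.7]
turn rz total 0.4858
shift total (frac, after turn) [-0.654  -0.0993  0.0294]
```

View pics/c21.png

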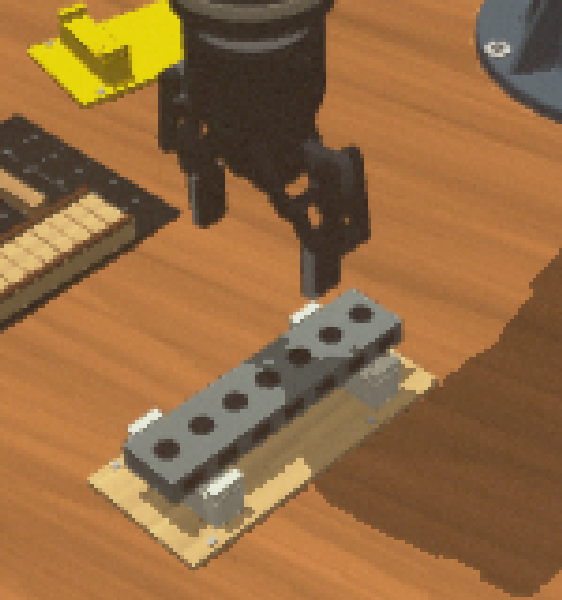

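```bash
python3 - <<'E'
from h import *
p=ray("scene",np.array([(166,449),(201,425),(235,401),(267,378),(299,355),(330,334),(360,314)])/3.75+[190,120]-.4,50)[:,:2];c=p.mean(0)
d=p[-1]-p[0];print(c,np.arctan2(-d[1],-d[0]))
a=-.215;e=c-[547.3,-15];print("jig frame",e@[np.cos(a),np.sin(a)],e@[-np.sin(a),np.cos(a)])
E
python3 -m inch '[0,0,0,0,0,0.0374,0,0,0,0,0,0,0.0374,0,0,0,0,0,0,0.0374,0,0,0,0,0,0,0.0374,0,0,0,0,0,0,0.0374,0]' >/dev/null
python3 -m inch '[0,0,0,0,0,0.0374,0,0,0,0,0,0,0.0374,0,0,0,0,0,0,0.0374,0,0,0,0,0,0,0.0374,0,0,0,0,0,0,0.0374,0]' >/dev/null
python3 -m inch '[0,0,0,0,0,0.0374,0,0,0,0,0,0,0.0374,0,0,0,0,0,0,0.0374,0,0,0,0,0,0,0,0]'
python3 - <<'E'
from h import *
go(444.4,-329,100,1.398)
E
```

```text
[546.50992159 -14.47023965] -0.2205980607744571
jig frame -0.8849109590617438 0.3490021564481889
time_s: 36.95
position: [546.9, -15.3, 106.4]
tool_rot: [-2.412, -2.013, 0.0]
ft_force: [-0.4, -0.2, 0.3]
grip_width: 42.6
t 36.95 p [546.9 -15.3 106.4] psi 1.3907 tilt [-0.0001  0.    ] q1,q6 [-0.028  1.723] w 42.6 F [-0.4 -0.2  0.3]
turn rz total -0.0023
shift total (frac, after turn) [-0.6533 -0.0942  0.0128]
```

Girder seated within 1 mm of centre in the jig frame. Next, the sticks, and I'll re-measure the now bare rack while the arm is away from it.

```bash
python3 -m inch '[-0.0363,-0.0052,0,0,0,-0.002,0,-0.0726,-0.0105,0,0,0,0,0,-0.0726,-0.0105,0,0,0,0,0,-0.0726,-0.0105,0,0,0,0,0,-0.0726,-0.0105,0,0,0,0,0]' >/dev/null
python3 -m inch '[-0.0726,-0.0105,0,0,0,0,0,-0.0726,-0.0105,0,0,0,0,0,-0.0726,-0.0105,0,0,0,0,0,-0.0726,-0.0105,0,0,0,0,0,-0.0363,-0.0052,0,0,0,0,0]' >/dev/null
python3 -m inch '[0,0,0.04,0,0,0,0,0,0,0.05,0,0,0,0,0,0,0,0,0,0,0,0,0,0,0,0,0,0]'
python3 - <<'E'
from h import *
a,da=grab("top","21");b,db=grab("scene","21")
go(444.4,-329,-22,1.398)
cv2.imwrite("pics/c22.png",cv2.hconcat([cv2.resize(a[170:295,110:210],None,fx=4,fy=4,interpolation=cv2.INTER_CUBIC),cv2.resize(b[200:325,360:460],None,fx=4,fy=4,interpolation=cv2.INTER_CUBIC)]))
E
```

```text
time_s: 38.12
position: [444.9, -328.9, 61.0]
tool_rot: [-2.395, -2.029, 0.001]
ft_force: [0.5, -0.0, 0.2]
grip_width: 42.6
t 38.22 p [ 446.3 -329.6   62.7] psi 1.405 tilt [ 0.0008 -0.0006] q1,q6 [-0.636  1.1  ] w 42.9 F [ 0.4  0.4 -0.3]
turn rz total 0.0022
shift total (frac, after turn) [ 0.0006 -0.004   0.1695]
```

View pics/c22.png

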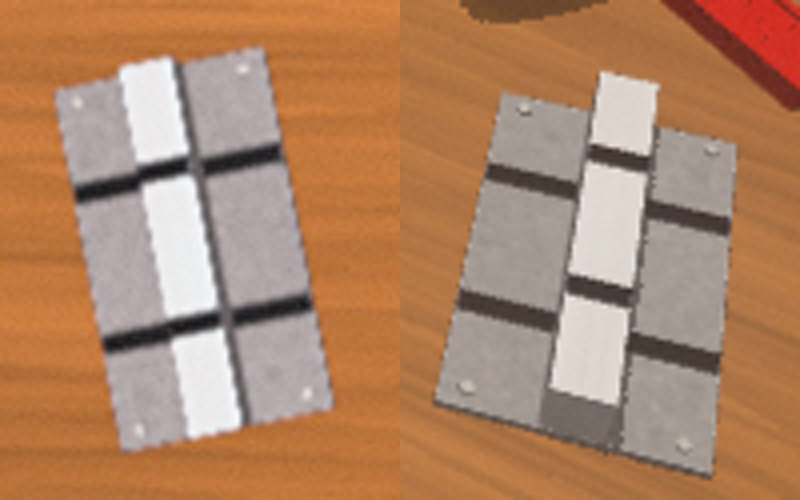

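Run:
```python
from h import *
def T(x,z): return ray("top",np.array(x)/4+[110,170]-.4,z)[:,:2]
def S(x,z): return ray("scene",(np.array(x)-[400,0])/4+[360,200]-.4,z)[:,:2]
ang=lambda v:round(float(np.arctan2(v[1],v[0])),3)
for nm,p in(("top marks",T([(164,174),(195,326)],40)),("scene marks",S([(600,291),(620,157)],40)),("top rail ends",T([(146,61.5),(213,433)],40)),("scene rail ends",S([(582.5,399.5),(630.5,77)],40)),
 ("plate far/near mid top",T([(161,68.5),(226,429)],6)),("plate mid scene",S([(575,439),(620.5,116.5)],6)),
 ):
    print(nm,p.round(1).tolist(),p.mean(0).round(1),np.linalg.norm(p[0]-p[1]).round(1),ang(p[0]-p[1]))
for nm,p in(("mark plate top far",T([(77,193),(280,152)],6)),("near",T([(107,344),(310,303)],6)),("scene",S([(487,171),(729,226)],6)),("scene",S([(460,300),(719,360)],6))):
    d=p[0]-p[1];print(nm,p.mean(0).round(1),np.linalg.norm(d).round(1),ang(d)-np.pi/2)
```

```text
top marks [[499.9, 331.7], [404.1, 308.1]] [452.  319.9] 98.7 0.242
scene marks [[503.3, 331.8], [404.6, 308.9]] [454.  320.3] 101.3 0.227
top rail ends [[571.6, 346.1], [337.2, 294.0]] [454.4 320.1] 240.1 0.219
scene rail ends [[573.7, 347.4], [338.4, 292.8]] [456.1 320.1] 241.5 0.228
plate far/near mid top [[571.2, 345.4], [338.2, 293.7]] [454.7 319.5] 238.7 0.218
plate mid scene [[572.3, 349.7], [337.4, 293.6]] [454.9 321.7] 241.5 0.234
mark plate top far [503.4 331.1] 134.9 0.22220367320510337
near [405.8 307.7] 134.2 0.22220367320510337
scene [405.8 308.3] 136.9 -2.9017963267948965
scene [502.4 331.4] 136.5 -2.8837963267948963
```

```bash
python3 -m inch '[0,-0.003,0.05,0,0,0.002,0,0,0,0.06,0,0,0,0,0,0,0.04,0,0,0,0,0,0,0.012,0,0,0,0,0,0,0,0,0,0,0]'
python3 -m inch '[0,0,0.004,0,0,0,0,0,0,0,0,0,0,0]'
python3 - <<'E'
from h import *
go(444.4,-329,-22,1.398)
E
```

```text
time_s: 38.63
position: [444.1, -328.8, -19.6]
tool_rot: [-2.404, -2.021, 0.0]
ft_force: [-0.7, 0.6, 0.4]
grip_width: 42.8
time_s: 38.8
position: [445.4, -329.9, -19.9]
tool_rot: [2.404, 2.019, 0.001]
ft_force: [-0.5, 0.7, -0.4]
grip_width: 42.9
t 38.8 p [ 445.4 -329.9  -19.9] psi 1.3971 tilt [ 0.0019 -0.0014] q1,q6 [-0.638  1.107] w 42.9 F [-0.5  0.7 -0.4]
turn rz total -0.0003
shift total (frac, after turn) [ 0.0015 -0.0022  0.0041]
```

```bash
python3 -m inch '[0,0,0.0035,0,0,0,0,0,0,0,0,0,0,0.4,0,0,0,0,0,0,0.8,0,0,0,0,0,0,1,0,0,0,0,0,0,1]'
python3 -m inch '[0,0,0,0,0,0,1,0,0,0,0,0,0,1]'
python3 - <<'E'
from h import *
go()
E
python3 -m inch '[0,0,-0.01,0,0,0,1,0,0,-0.03,0,0,0,1,0,0,-0.06,0,0,0,1,0,0,-0.07,0,0,0,1,0,0,-0.07,0,0,0,1]'
python3 -m inch '[0,0,-0.02,0,0,-0.032,1,0,0,0,0,0,-0.032,1,0,0,0,0,0,-0.032,1,0,0,0,0,0,-0.031,1,0,0,0,0,0,0,1]'
python3 - <<'E'
from h import *
im,d=grab("scene","22")
cv2.imwrite("pics/c23.png",cv2.resize(im[40:240,80:280],(600,600),interpolation=cv2.INTER_NEAREST))
go(406,308.9,100,1.797)
E
```

```text
time_s: 39.22
position: [444.6, -329.5, -22.5]
tool_rot: [2.405, 2.019, 0.0]
ft_force: [-0.9, 1.3, 7.4]
grip_width: 12.3
time_s: 39.38
position: [444.6, -329.5, -22.6]
tool_rot: [2.406, 2.019, 0.0]
ft_force: [-2.0, 1.5, 7.5]
grip_width: 12.0
t 39.38 p [ 444.6 -329.5  -22.6] psi 1.3967 tilt [ 0.0008 -0.0005] q1,q6 [-0.638  1.107] w 12.0 F [-2.   1.5  7.5]
shift total (frac, after turn) [0. 0. 0.]
time_s: 39.8
position: [443.7, -328.8, 98.3]
tool_rot: [-2.405, -2.019, 0.0]
ft_force: [0.5, -1.1, 0.6]
grip_width: 12.0
time_s: 40.22
position: [444.3, -329.3, 107.2]
tool_rot: [1.952, 2.461, 0.0]
ft_force: [-0.1, 0.4, -1.0]
grip_width: 11.9
t 40.27 p [ 444.3 -329.3  107.1] psi 1.7942 tilt [ 0.0001 -0.0001] q1,q6 [-0.638  0.71 ] w 11.7 F [-0.3 -0.6 -0.3]
turn rz total -0.0009
shift total (frac, after turn) [1.2609 0.2117 0.0142]
```

View pics/c23.png

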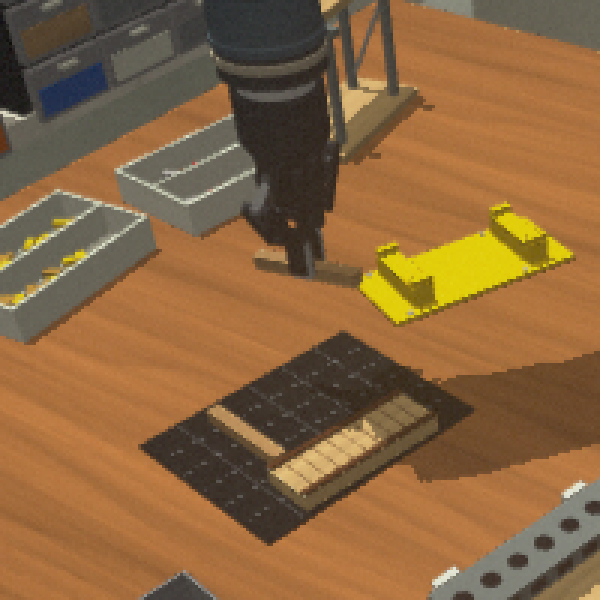

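```bash
python3 -m inch '[0.0371,0.0062,0,0,0,-0.001,1,0.0742,0.01245,0,0,0,0,1,0.0742,0.01245,0,0,0,0,1,0.0742,0.01245,0,0,0,0,1,0.0742,0.01245,0,0,0,0,1]' >/dev/null
python3 -m inch '[0.0742,0.01245,0,0,0,0,1,0.0742,0.01245,0,0,0,0,1,0.0742,0.01245,0,0,0,0,1,0.0742,0.01245,0,0,0,0,1,0.0742,0.01245,0,0,0,0,1]' >/dev/null
python3 -m inch '[0.0742,0.01245,0,0,0,0,1,0.0742,0.01245,0,0,0,0,1,0.0742,0.01245,0,0,0,0,1,0.0742,0.01245,0,0,0,0,1,0.0742,0.01245,0,0,0,0,1]' >/dev/null
python3 -m inch '[0.0742,0.01245,0,0,0,0,1,0.0742,0.01245,0,0,0,0,1,0.0371,0.0062,0,0,0,0,1,0,0,0,0,0,0,1,0,0,0,0,0,0,1]'
python3 - <<'E'
from h import *
go(406,308.9,25,1.797)
E
```

```text
time_s: 41.93
position: [404.5, 309.7, 106.6]
tool_rot: [1.956, 2.459, -0.001]
ft_force: [0.3, -1.2, -0.6]
grip_width: 12.2
t 41.93 p [404.5 309.7 106.6] psi 1.7976 tilt [-0.0003 -0.0004] q1,q6 [0.654 1.998] w 12.2 F [ 0.3 -1.2 -0.6]
turn rz total 0.0002
shift total (frac, after turn) [-0.0023  0.0026  0.1632]
```

```bash
python3 -m inch '[-0.001,0.002,0.05,0,0,0,1,0,0,0.06,0,0,0,1,0,0,0.04,0,0,0,1,0,0,0.01,0,0,0,1,0,0,0,0,0,0,1]'
python3 - <<'E'
from h import *
im,d=grab("scene","23")
cv2.imwrite("pics/c24.png",cv2.resize(im[160:320,360:480],(450,600),interpolation=cv2.INTER_NEAREST))
go(406,308.9,15,1.797)
E
```

```text
time_s: 42.35
position: [405.3, 307.2, 26.0]
tool_rot: [-1.957, -2.457, 0.004]
ft_force: [0.2, -0.6, 0.3]
grip_width: 12.0
t 42.4 p [406.  308.   27.2] psi 1.7968 tilt [-0.0004 -0.0004] q1,q6 [0.649 1.994] w 12.2 F [ 0.7 -0.2  0.5]
turn rz total -0.0001
shift total (frac, after turn) [0.0017 0.0004 0.0245]
```

View pics/c24.png

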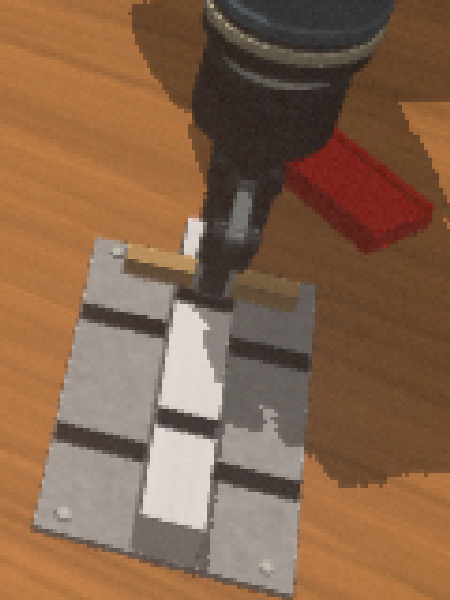

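```bash
python3 -m inch '[0.001,0,0.012,0,0,0,1,0,0,0.006,0,0,0,1,0,0,0.003,0,0,0,1,0,0,0,0,0,0,1]'
python3 -m inch '[0,0,0.003,0,0,0,1,0,0,0,0,0,0,1]'
```

```text
time_s: 42.73
position: [406.0, 309.3, 16.4]
tool_rot: [1.954, 2.459, 0.001]
ft_force: [-0.6, -0.1, -0.4]
grip_width: 12.4
time_s: 42.9
position: [405.9, 309.3, 14.8]
tool_rot: [1.954, 2.46, 0.0]
ft_force: [0.4, 0.5, -0.5]
grip_width: 12.3
```

```bash
python3 -m inch '[0,0,0.002,0,0,0,1,0,0,0,0,0,0,1]'
python3 -m inch '[0,0,0,0,0,0,0.65,0,0,0,0,0,0,0.5,0,0,0,0,0,0,0.3,0,0,0,0,0,0,0,0,0,0,0,0,0,0]'
python3 -m inch '[0,0,-0.02,0,0,0,0,0,0,-0.05,0,0,0,0,0,0,-0.07,0,0,0,0,0,0,-0.05,0,0,0,0,0,0,0,0,0,0,0]'
python3 - <<'E'
from h import *
im,d=grab("scene","24")
cv2.imwrite("pics/c25.png",cv2.resize(im[160:320,360:480],(450,600),interpolation=cv2.INTER_NEAREST))
go(540.8,-343.4,100,1.398)
E
```

```text
time_s: 43.07
position: [406.0, 309.4, 14.4]
tool_rot: [1.954, 2.46, 0.001]
ft_force: [-3.0, -2.8, 10.7]
grip_width: 11.9
time_s: 43.48
position: [405.8, 309.2, 13.7]
tool_rot: [-1.954, -2.46, 0.0]
ft_force: [-0.6, -0.0, -0.6]
grip_width: 42.9
time_s: 43.9
position: [408.0, 310.9, 114.4]
tool_rot: [1.953, 2.458, 0.011]
ft_force: [0.7, 0.2, 0.9]
grip_width: 42.6
t 43.95 p [407.3 310.4 112. ] psi 1.7988 tilt [0.004  0.0031] q1,q6 [0.651 1.994] w 42.8 F [-0.3 -0.2 -1.4]
turn rz total 0.1276
shift total (frac, after turn) [-1.2422  0.4878  0.024 ]
```

View pics/c25.png

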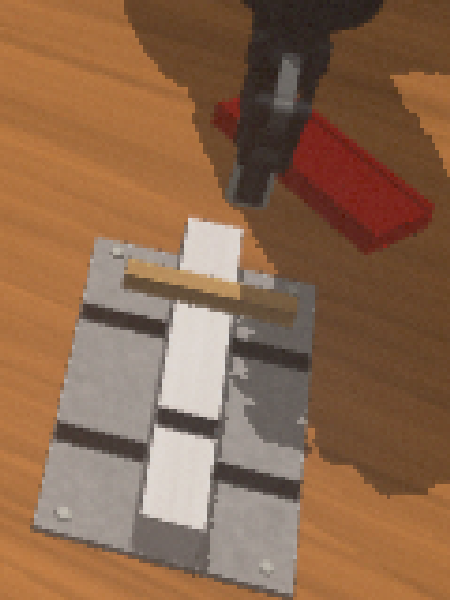

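First stick is on its mark, crop (212,290). Fetch the other.

```bash
python3 -m inch '[0,0,0,0,0,0.0319,0,0,0,0,0,0,0.0319,0,0,0,0,0,0,0.0319,0,0,0,0,0,0,0.0319,0,-0.0345,0.0135,0,0,0,0,0]' >/dev/null
python3 -m inch '[-0.069,0.0271,0,0,0,0,0,-0.069,0.0271,0,0,0,0,0,-0.069,0.0271,0,0,0,0,0,-0.069,0.0271,0,0,0,0,0,-0.069,0.0271,0,0,0,0,0]' >/dev/null
python3 -m inch '[-0.069,0.0271,0,0,0,0,0,-0.069,0.0271,0,0,0,0,0,-0.069,0.0271,0,0,0,0,0,-0.069,0.0271,0,0,0,0,0,-0.069,0.0271,0,0,0,0,0]' >/dev/null
python3 -m inch '[-0.069,0.0271,0,0,0,0,0,-0.069,0.0271,0,0,0,0,0,-0.069,0.0271,0,0,0,0,0,-0.069,0.0271,0,0,0,0,0,-0.069,0.0271,0,0,0,0,0]' >/dev/null
python3 -m inch '[-0.069,0.0271,0,0,0,0,0,-0.069,0.0271,0,0,0,0,0,-0.0345,0.0135,0,0,0,0,0,0,0,0,0,0,0,0,0,0,0,0,0,0,0]' 
python3 -m inch '[0,0,0.05,0,0,0,0,0,0,0.04,0,0,0,0,0,0,0,0,0,0,0,0,0,0,0,0,0,0]'
python3 - <<'E'
from h import *
go(540.8,-343.4,-22,1.398)
E
```

```text
time_s: 46.03
position: [538.6, -345.0, 107.7]
tool_rot: [-2.405, -2.018, 0.001]
ft_force: [0.5, 0.3, 0.0]
grip_width: 42.8
time_s: 46.37
position: [538.4, -343.0, 63.4]
tool_rot: [-2.402, -2.021, 0.001]
ft_force: [-0.1, 0.2, 0.6]
grip_width: 42.6
t 46.37 p [ 538.4 -343.    63.4] psi 1.3989 tilt [-0.0019  0.0014] q1,q6 [-0.567  1.175] w 42.6 F [-0.1  0.2  0.6]
turn rz total 0.0003
shift total (frac, after turn) [-1.000e-04  4.800e-03  1.708e-01]
```

```bash
python3 -m inch '[0,0.0035,0.05,0,0,0,0,0,0,0.06,0,0,0,0,0,0,0.045,0,0,0,0,0,0,0.012,0,0,0,0,0,0,0,0,0,0,0]'
python3 -m inch '[0,0,0,0,0,0,0,0,0,0,0,0,0,0]'
python3 - <<'E'
from h import *
go(540.8,-343.4,-22,1.398)
E
```

```text
time_s: 46.78
position: [540.5, -344.0, -19.9]
tool_rot: [-2.403, -2.021, 0.001]
ft_force: [0.1, 0.4, 0.7]
grip_width: 42.4
time_s: 46.95
position: [542.2, -345.4, -17.4]
tool_rot: [2.403, 2.02, 0.001]
ft_force: [0.3, 0.5, 0.7]
grip_width: 42.8
t 46.95 p [ 542.2 -345.4  -17.4] psi 1.398 tilt [ 0.0024 -0.0015] q1,q6 [-0.567  1.176] w 42.8 F [0.3 0.5 0.7]
turn rz total 0.0
shift total (frac, after turn) [ 0.0034 -0.0034  0.0091]
```

```bash
python3 -m inch '[0.002,-0.0015,0.006,0,0,0,0,0,0,0.0015,0,0,0,0.4,0,0,0,0,0,0,0.8,0,0,0,0,0,0,1,0,0,0,0,0,0,1]'
python3 -m inch '[0,0,0,0,0,0,1,0,0,0,0,0,0,1]'
python3 -m inch '[0,0,-0.01,0,0,0,1,0,0,-0.03,0,0,0,1,0,0,-0.06,0,0,0,1,0,0,-0.07,0,0,0,1,0,0,-0.07,0,0,0,1]'
python3 -m inch '[0,0,-0.02,0,0,-0.032,1,0,0,0,0,0,-0.032,1,0,0,0,0,0,-0.032,1,0,0,0,0,0,-0.031,1,0,0,0,0,0,0,1]'
python3 - <<'E'
from h import *
im,d=grab("scene","25")
cv2.imwrite("pics/c26.png",cv2.resize(im[40:240,80:280],(600,600),interpolation=cv2.INTER_NEAREST))
go(503.4,331.3,100,1.797)
E
```

```text
time_s: 47.37
position: [540.6, -343.8, -22.9]
tool_rot: [2.404, 2.021, 0.0]
ft_force: [-0.8, 0.9, 7.0]
grip_width: 11.6
time_s: 47.53
position: [540.6, -343.8, -22.9]
tool_rot: [2.405, 2.021, 0.0]
ft_force: [-1.4, 1.9, 5.9]
grip_width: 12.6
time_s: 47.95
position: [539.8, -343.3, 97.9]
tool_rot: [-2.404, -2.021, 0.001]
ft_force: [1.2, -0.3, 0.5]
grip_width: 12.1
time_s: 48.37
position: [540.4, -343.7, 106.9]
tool_rot: [1.951, 2.462, -0.0]
ft_force: [0.4, 0.4, -0.1]
grip_width: 12.0
t 48.42 p [ 540.4 -343.6  106.8] psi 1.7954 tilt [ 0.0001 -0.0001] q1,q6 [-0.566  0.78 ] w 12.0 F [-0.6 -0.4 -0.6]
turn rz total -0.0005
shift total (frac, after turn) [1.332  0.2307 0.0136]
```

View pics/c26.png

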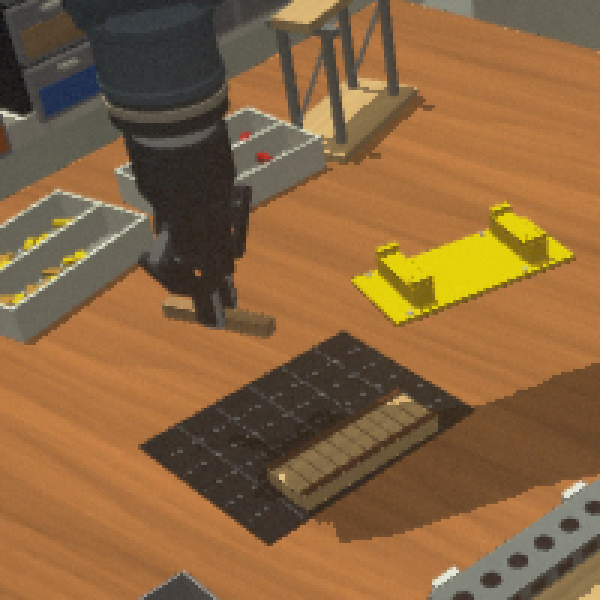

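```bash
python3 -m inch '[0.037,0.0064,0,0,0,0,1,0.074,0.0128,0,0,0,0,1,0.074,0.0128,0,0,0,0,1,0.074,0.0128,0,0,0,0,1,0.074,0.0128,0,0,0,0,1]' >/dev/null
python3 -m inch '[0.074,0.0128,0,0,0,0,1,0.074,0.0128,0,0,0,0,1,0.074,0.0128,0,0,0,0,1,0.074,0.0128,0,0,0,0,1,0.074,0.0128,0,0,0,0,1]' >/dev/null
python3 -m inch '[0.074,0.0128,0,0,0,0,1,0.074,0.0128,0,0,0,0,1,0.074,0.0128,0,0,0,0,1,0.074,0.0128,0,0,0,0,1,0.074,0.0128,0,0,0,0,1]' >/dev/null
python3 -m inch '[0.074,0.0128,0,0,0,0,1,0.074,0.0128,0,0,0,0,1,0.074,0.0128,0,0,0,0,1,0.037,0.0064,0,0,0,0,1,0,0,0,0,0,0,1]' >/dev/null
python3 -m inch '[0,0,0.03,0,0,0,1,0,0,0.05,0,0,0,1,0,0,0.02,0,0,0,1,0,0,0,0,0,0,1,0,0,0,0,0,0,1]'
python3 - <<'E'
from h import *
im,d=grab("scene","26")
cv2.imwrite("pics/c27.png",cv2.resize(im[160:320,360:480],(450,600),interpolation=cv2.INTER_NEAREST))
go(503.4,331.3,15,1.797)
E
```

```text
time_s: 50.5
position: [503.2, 330.7, 56.7]
tool_rot: [-1.959, -2.456, 0.001]
ft_force: [0.5, -0.9, 1.6]
grip_width: 12.1
t 50.55 p [503.7 331.1  57.5] psi 1.7955 tilt [0.0005 0.0003] q1,q6 [0.582 1.928] w 11.9 F [-0.2  0.6  0.4]
turn rz total -0.0005
shift total (frac, after turn) [ 0.0005 -0.0005  0.085 ]
```

View pics/c27.png

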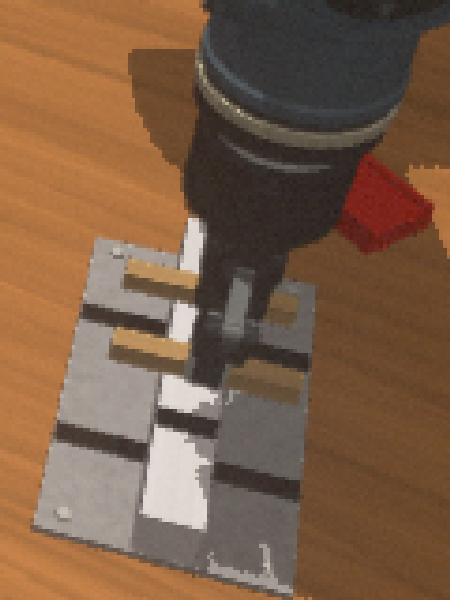

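```bash
python3 -m inch '[0,0,0.04,0,0,0,1,0,0,0.03,0,0,0,1,0,0,0.01,0,0,0,1,0,0,0,0,0,0,1,0,0,0,0,0,0,1]'
python3 - <<'E'
from h import *
go(503.4,331.3,15,1.797)
E
```

```text
time_s: 50.97
position: [503.8, 331.5, 17.6]
tool_rot: [1.957, 2.457, 0.001]
ft_force: [-0.3, -0.3, -0.0]
grip_width: 12.1
t 50.97 p [503.8 331.5  17.6] psi 1.7965 tilt [0.0008 0.0005] q1,q6 [0.582 1.927] w 12.1 F [-0.3 -0.3 -0. ]
turn rz total -0.0002
shift total (frac, after turn) [-0.0001 -0.0009  0.0053]
```

```bash
python3 -m inch '[0,-0.0005,0.004,0,0,0,1,0,0,0.002,0,0,0,1,0,0,0,0,0,0,1]'
python3 -m inch '[0,0,0.001,0,0,0,1,0,0,0,0,0,0,1]'
```

```text
time_s: 51.22
position: [503.5, 331.4, 14.1]
tool_rot: [1.957, 2.457, 0.002]
ft_force: [1.0, -0.0, 0.5]
grip_width: 12.0
time_s: 51.38
position: [503.5, 331.5, 14.0]
tool_rot: [1.956, 2.458, 0.002]
ft_force: [-2.3, -0.7, 9.2]
grip_width: 11.9
```

```bash
python3 -m inch '[0,0,0,0,0,0,0.65,0,0,0,0,0,0,0.5,0,0,0,0,0,0,0.3,0,0,0,0,0,0,0,0,0,0,0,0,0,0]'
python3 -m inch '[0,0,-0.02,0,0,0,0,0,0,-0.05,0,0,0,0,0,0,-0.07,0,0,0,0,0,0,-0.05,0,0,0,0,0,0,0,0,0,0,0]'
python3 - <<'E'
from h import *
im,d=grab("scene","27")
cv2.imwrite("pics/c28.png",cv2.resize(im[160:320,360:480],(450,600),interpolation=cv2.INTER_NEAREST))
go(506.7,-248.4,110,2.969)
E
```

```text
time_s: 51.8
position: [503.1, 331.2, 13.0]
tool_rot: [-1.957, -2.458, 0.0]
ft_force: [-0.4, -0.1, -0.1]
grip_width: 42.7
time_s: 52.22
position: [505.3, 332.7, 114.3]
tool_rot: [1.955, 2.456, 0.011]
ft_force: [1.3, 0.8, 0.7]
grip_width: 42.6
t 52.27 p [504.7 332.2 111.6] psi 1.7969 tilt [0.0044 0.003 ] q1,q6 [0.582 1.927] w 42.8 F [-0.5  1.1  0.8]
turn rz total -0.3731
shift total (frac, after turn) [-0.2035 -1.1433  0.0033]
```

View pics/c28.png

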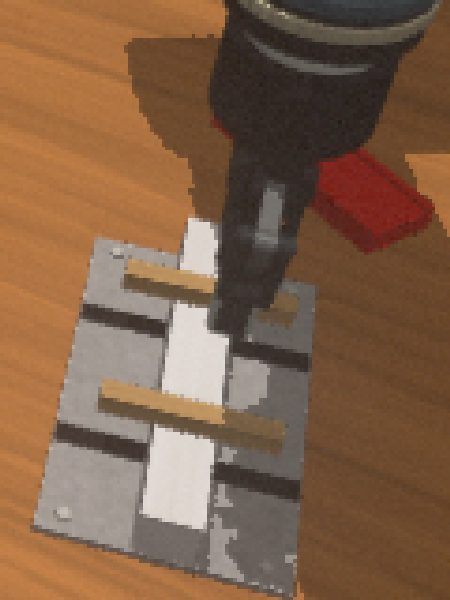

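Both sticks sit on their marks, crop (212,290) and (190,415). Now the deck.

```bash
python3 -m inch '[0,0,0,0,0,-0.0373,-1,0,0,0,0,0,-0.0373,-1,0,0,0,0,0,-0.0373,-1,0,0,0,0,0,-0.0373,-1,0,0,0,0,0,-0.0373,-1]' >/dev/null
python3 -m inch '[0,0,0,0,0,-0.0373,-1,0,0,0,0,0,-0.0373,-1,0,0,0,0,0,-0.0373,-1,0,0,0,0,0,-0.0373,-1,0,0,0,0,0,-0.0373,-1]' >/dev/null
python3 -m inch '[-0.0068,-0.038,0,0,0,0,-1,-0.0136,-0.0762,0,0,0,0,-1,-0.0136,-0.0762,0,0,0,0,-1,-0.0136,-0.0762,0,0,0,0,-1,-0.0136,-0.0762,0,0,0,0,-1]' >/dev/null
python3 -m inch '[-0.0136,-0.0762,0,0,0,0,-1,-0.0136,-0.0762,0,0,0,0,-1,-0.0136,-0.0762,0,0,0,0,-1,-0.0136,-0.0762,0,0,0,0,-1,-0.0136,-0.0762,0,0,0,0,-1]' >/dev/null
python3 -m inch '[-0.0136,-0.0762,0,0,0,0,-1,-0.0136,-0.0762,0,0,0,0,-1,-0.0136,-0.0762,0,0,0,0,-1,-0.0136,-0.0762,0,0,0,0,-1,-0.0136,-0.0762,0,0,0,0,-1]' >/dev/null
python3 -m inch '[-0.0068,-0.038,0,0,0,0,-1,0,0,0,0,0,0,-1,0,0,0,0,0,0,-1]'
python3 - <<'E'
from h import *
im,d=grab("scene","28")
cv2.imwrite("pics/c29.png",cv2.resize(im[100:240,110:285],(750,600),interpolation=cv2.INTER_CUBIC))
go(506.7,-248.4,-27,2.969)
E
```

```text
time_s: 54.6
position: [504.6, -249.9, 107.3]
tool_rot: [-0.274, -3.128, -0.001]
ft_force: [-0.9, 0.5, 0.2]
grip_width: 85.1
t 54.65 p [ 504.8 -248.9  107.5] psi 2.968 tilt [-0.001   0.0008] q1,q6 [-0.458 -0.285] w 84.9 F [ 0.4  1.1 -0.6]
turn rz total -0.0003
shift total (frac, after turn) [-0.0036  0.0017  0.2689]
```

View pics/c29.png

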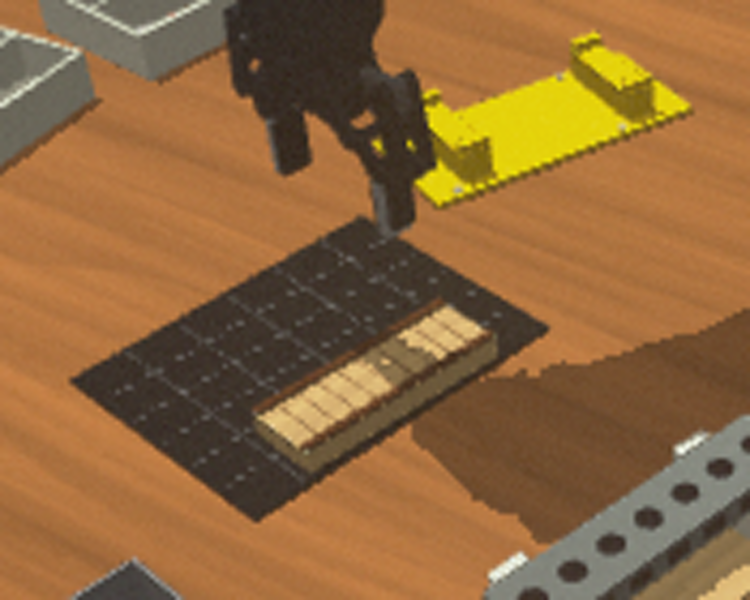

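```bash
python3 - <<'E'
from h import *
p=ray("scene",np.array([(443,299),(497,340),(311,455),(253,410)])/(600/140)+[110,100]-.4,23)[:,:2]
print(p.mean(0),p.round(1).tolist());d=p[3]+p[2]-p[0]-p[1];print(np.arctan2(d[1],d[0]))
E
python3 -m inch '[0,0,0.05,0,0,0,-1,0,0,0.07,0,0,0,-1,0,0,0.07,0,0,0,-1,0,0,0.05,0,0,0,-1,0,0,0,0,0,0,-1]'
python3 -m inch '[0,0,0.012,0,0,0,-1,0,0,0,0,0,0,-1,0,0,0,0,0,0,-1]'
python3 - <<'E'
from h import *
go(506.7,-248.4,-27,2.969)
E
```

```text
[ 505.99025735 -242.5724332 ] [[425.7, -255.6], [441.1, -200.2], [584.7, -228.8], [572.5, -285.7]]
-0.19926299282493232
time_s: 55.07
position: [502.0, -246.2, -16.6]
tool_rot: [-0.268, -3.123, -0.005]
ft_force: [-1.5, 0.7, -1.0]
grip_width: 85.1
time_s: 55.32
position: [506.4, -249.3, -16.4]
tool_rot: [0.27, 3.128, -0.001]
ft_force: [-0.9, 0.4, 0.2]
grip_width: 85.4
t 55.32 p [ 506.4 -249.3  -16.4] psi 2.9692 tilt [ 0.0019 -0.0009] q1,q6 [-0.458 -0.285] w 85.4 F [-0.9  0.4  0.2]
turn rz total 0.0001
shift total (frac, after turn) [-0.0003  0.0019  0.0212]
```

```bash
python3 -m inch '[0,0.005,0.012,0,0,0,-1,0,0,0.008,0,0,0,-1,0,0,0,0,0,0,-1,0,0,0,0,0,0,-1]'
python3 - <<'E'
from h import *
im,d=grab("scene","29")
cv2.imwrite("pics/c30.png",cv2.resize(im[100:240,110:285],(750,600),interpolation=cv2.INTER_CUBIC))
go(506.7,-248.4,-27,2.969)
E
```

```text
time_s: 55.65
position: [505.6, -246.7, -28.0]
tool_rot: [-0.271, -3.13, -0.0]
ft_force: [-0.4, 0.1, 0.1]
grip_width: 85.6
t 55.7 p [ 505.7 -246.8  -27.9] psi 2.9687 tilt [ 0.0001 -0.    ] q1,q6 [-0.454 -0.281] w 85.4 F [ 1.3 -0.4 -0.1]
turn rz total -0.0001
shift total (frac, after turn) [-0.0024 -0.0029 -0.0017]
```

View pics/c30.png

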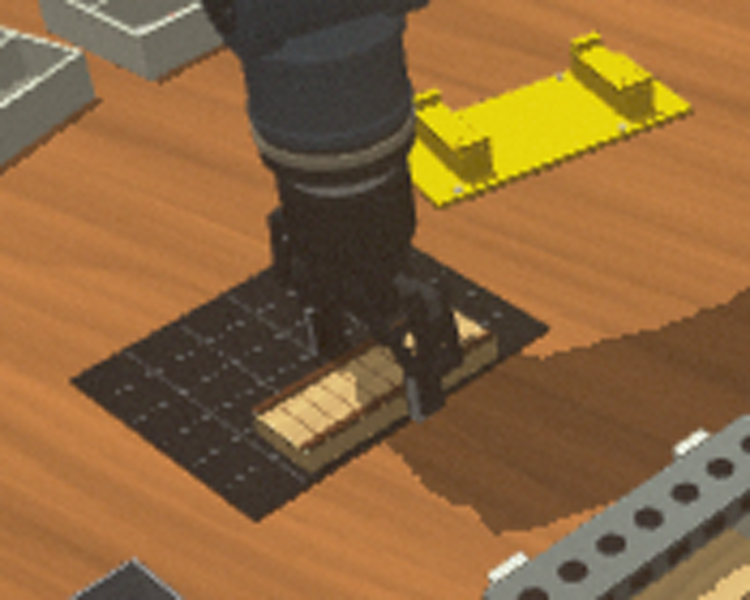

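```bash
python3 -m inch '[0,0,-0.002,0,0,0,-1,0,0,0,0,0,0,0.1,0,0,0,0,0,0,1,0,0,0,0,0,0,1,0,0,0,0,0,0,1]'
python3 -m inch '[0,0,0,0,0,0,1,0,0,0,0,0,0,1]'
python3 - <<'E'
from h import *
go()
E
python3 -m inch '[0,0,-0.01,0,0,0,1,0,0,-0.03,0,0,0,1,0,0,-0.06,0,0,0,1,0,0,-0.07,0,0,0,1,0,0,-0.07,0,0,0,1]'
python3 -m inch '[0,0,-0.06,0,0,-0.031,1,0,0,0,0,0,-0.031,1,0,0,0,0,0,-0.031,1,0,0,0,0,0,-0.031,1,0,0,0,0,0,0,1]'
python3 - <<'E'
from h import *
im,d=grab("scene","30")
cv2.imwrite("pics/c31.png",cv2.resize(im[40:240,80:280],(600,600),interpolation=cv2.INTER_NEAREST))
go(454.7,320.1,125,.226+np.pi)
E
```

```text
time_s: 56.12
position: [505.9, -246.9, -26.6]
tool_rot: [0.271, 3.129, -0.0]
ft_force: [-1.8, 0.3, 7.1]
grip_width: 52.7
time_s: 56.28
position: [505.9, -246.9, -26.6]
tool_rot: [0.271, 3.129, -0.0]
ft_force: [-2.0, 1.0, 6.1]
grip_width: 52.9
t 56.28 p [ 505.9 -246.9  -26.6] psi 2.9686 tilt [ 0.0005 -0.0004] q1,q6 [-0.454 -0.281] w 52.9 F [-2.   1.   6.1]
shift total (frac, after turn) [0. 0. 0.]
time_s: 56.7
position: [504.9, -246.4, 94.3]
tool_rot: [-0.271, -3.129, -0.001]
ft_force: [1.1, 0.0, -0.7]
grip_width: 52.8
time_s: 57.12
position: [505.6, -246.7, 123.3]
tool_rot: [-0.347, 3.122, -0.0]
ft_force: [-0.0, -0.1, -1.5]
grip_width: 52.6
t 57.17 p [ 505.6 -246.7  123.1] psi -2.9263 tilt [-0.0001  0.0001] q1,q6 [-0.454 -0.669] w 52.6 F [ 0.2 -0.5 -2.2]
turn rz total -0.0034
shift total (frac, after turn) [-0.1549  1.1276 -0.0037]
```

View pics/c31.png

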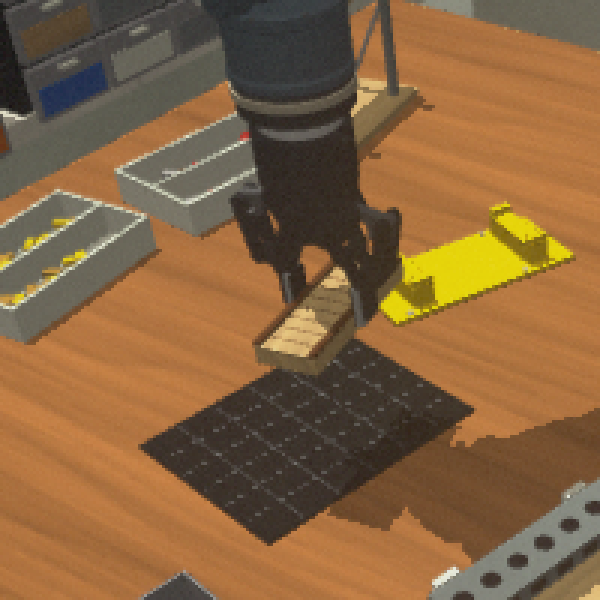

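```bash
python3 -m inch '[-0.0052,0.0376,0,0,0,-0.0034,1,-0.0103,0.0752,0,0,0,0,1,-0.0103,0.0752,0,0,0,0,1,-0.0103,0.0752,0,0,0,0,1,-0.0103,0.0752,0,0,0,0,1]' >/dev/null
python3 -m inch '[-0.0103,0.0752,0,0,0,0,1,-0.0103,0.0752,0,0,0,0,1,-0.0103,0.0752,0,0,0,0,1,-0.0103,0.0752,0,0,0,0,1,-0.0103,0.0752,0,0,0,0,1]' >/dev/null
python3 -m inch '[-0.0103,0.0752,0,0,0,0,1,-0.0103,0.0752,0,0,0,0,1,-0.0103,0.0752,0,0,0,0,1,-0.0103,0.0752,0,0,0,0,1,-0.0103,0.0752,0,0,0,0,1]' >/dev/null
python3 -m inch '[-0.0052,0.0376,0,0,0,0,1,0,0,0.04,0,0,0,1,0,0,0.05,0,0,0,1,0,0,0,0,0,0,1,0,0,0,0,0,0,1]'
python3 - <<'E'
from h import *
im,d=grab("scene","31");a,_=grab("top","31")
cv2.imwrite("pics/c32.png",cv2.hconcat([cv2.resize(im[160:320,360:480],(450,600),interpolation=cv2.INTER_CUBIC),cv2.resize(a[170:310,120:200],(343,600),interpolation=cv2.INTER_CUBIC)]))
go(454.7,320.1,24.4,.226+np.pi)
E
```

```text
time_s: 58.83
position: [453.2, 319.5, 77.5]
tool_rot: [0.352, -3.119, 0.002]
ft_force: [0.6, -0.3, -1.0]
grip_width: 52.4
t 58.93 p [454.6 320.2  79.3] psi -2.9161 tilt [0.0008 0.0006] q1,q6 [0.614 0.388] w 52.7 F [-1.1  0.9 -0.4]
turn rz total -0.0002
shift total (frac, after turn) [-1.000e-04 -3.000e-04  1.098e-01]
```

View pics/c32.png

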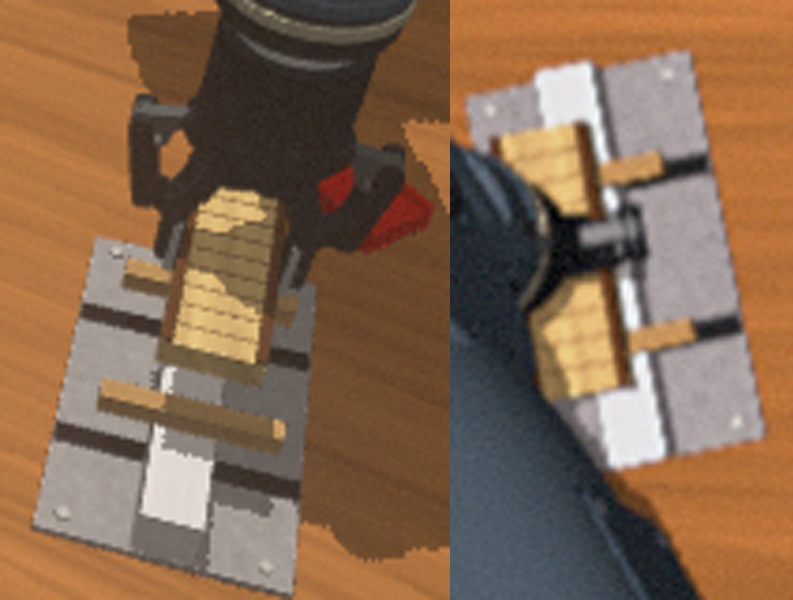

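Run:
```python
from h import *
p=ray("top",(np.array([(537.5,131),(589,392.5)])-[450,0])/4.2875+[120,170]-.4,129)[:,:2];print(p,p.mean(0),np.linalg.norm(p[0]-p[1]))
q=ray("scene",np.array([(215.5,354)])/3.75+[360,160]-.4,129)[:,:2];print(q, q-75*np.array([np.cos(.226),np.sin(.226)]))
```

```text
[[524.40220763 334.98459225]
 [380.54980467 300.40247324]] [452.47600615 317.69353274] 147.95079178944835
[[530.88673756 337.88234657]] [[457.79394905 321.07626823]]
```

```bash
python3 -m inch '[0,0,0.04,0,0,0,1,0,0,0.04,0,0,0,1,0,0,0.02,0,0,0,1,0,0,0,0,0,0,1,0,0,0,0,0,0,1]'
python3 - <<'E'
from h import *
go(454.7,320.1,24.4,.226+np.pi)
E
```

```text
time_s: 59.35
position: [454.4, 320.2, 28.9]
tool_rot: [-0.355, 3.121, 0.0]
ft_force: [1.4, -0.8, -1.4]
grip_width: 52.5
t 59.35 p [454.4 320.2  28.9] psi -2.915 tilt [0.0002 0.0002] q1,q6 [0.614 0.387] w 52.5 F [ 1.4 -0.8 -1.4]
turn rz total 0.0002
shift total (frac, after turn) [-0.0006 -0.0002  0.0089]
```

```bash
python3 -m inch '[0,0,0.005,0,0,0,1,0,0,0.002,0,0,0,1,0,0,0,0,0,0,1]'
python3 -m inch '[0,0,0.002,0,0,0,1,0,0,0,0,0,0,1]'
```

```text
time_s: 59.6
position: [454.4, 320.4, 25.1]
tool_rot: [-0.356, 3.121, 0.001]
ft_force: [0.2, 0.8, -2.7]
grip_width: 52.6
time_s: 59.77
position: [454.5, 320.4, 24.4]
tool_rot: [-0.356, 3.12, 0.001]
ft_force: [-2.2, -3.3, 9.1]
grip_width: 52.5
```

Contact at the predicted height. Release slowly, so the jaws open evenly, and go straight up.

```bash
python3 -m inch '[0,0,0,0,0,0,-0.3,0,0,0,0,0,0,-0.4,0,0,0,0,0,0,-0.7,0,0,0,0,0,0,-1,0,0,0,0,0,0,-1]'
python3 -m inch '[0,0,0,0,0,0,-1,0,0,-0.02,0,0,0,-1,0,0,-0.05,0,0,0,-1,0,0,-0.07,0,0,0,-1,0,0,-0.07,0,0,0,-1]'
python3 -m inch '[0,0,-0.04,0,0,0,-1,0,0,0,0,0,0,-1,0,-0.07,0,0,0,0,-1,0,-0.08,0,0,0,0,-1,0,-0.08,0,0,0,0,-1]' >/dev/null
python3 -m inch '[0,-0.08,0,0,0,0,-1,0,-0.08,0,0,0,0,-1,0,-0.07,0,0,0,0,-1,0,0,0,0,0,0,-1,0,0,0,0,0,0,-1]'
python3 - <<'E'
from h import *
im,d=grab("scene","32");a,da=grab("top","32")
cv2.imwrite("pics/c33.png",cv2.hconcat([cv2.resize(im[160:320,360:480],(450,600),interpolation=cv2.INTER_CUBIC),cv2.resize(a[170:310,120:200],(343,600),interpolation=cv2.INTER_CUBIC)]))
go()
E
```

```text
time_s: 60.18
position: [454.1, 320.1, 23.5]
tool_rot: [0.356, -3.121, 0.0]
ft_force: [-0.3, -0.6, 0.7]
grip_width: 85.2
time_s: 60.6
position: [453.4, 319.7, 130.1]
tool_rot: [0.356, -3.12, 0.001]
ft_force: [0.1, 0.3, 0.1]
grip_width: 85.3
time_s: 61.43
position: [506.1, 94.4, 148.8]
tool_rot: [-0.351, 3.122, 0.0]
ft_force: [-0.2, -0.3, -0.2]
grip_width: 85.1
t 61.53 p [505.8  96.4 148.7] psi -2.9145 tilt [-0.      0.0002] q1,q6 [ 0.188 -0.039] w 85.5 F [0.7 0.5 0.4]
shift total (frac, after turn) [0. 0. 0.]
```

View pics/c33.png

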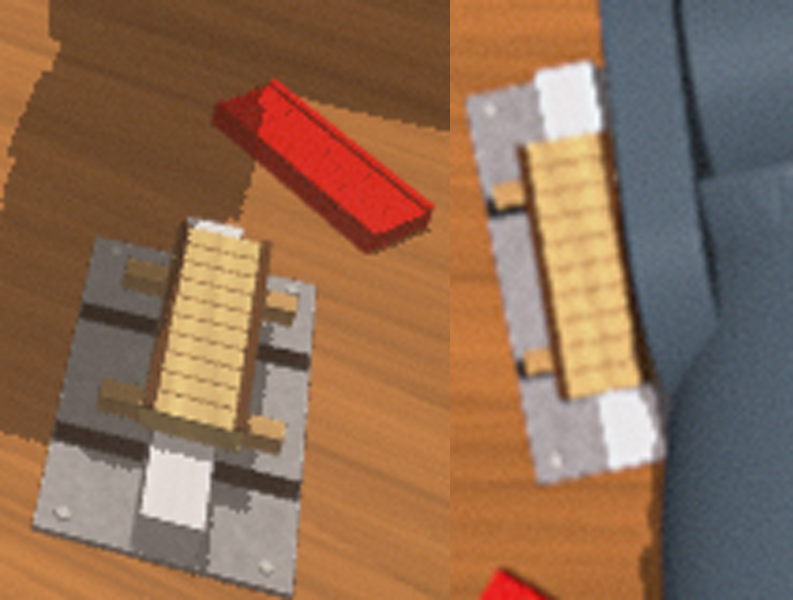

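View pics/scene32.png

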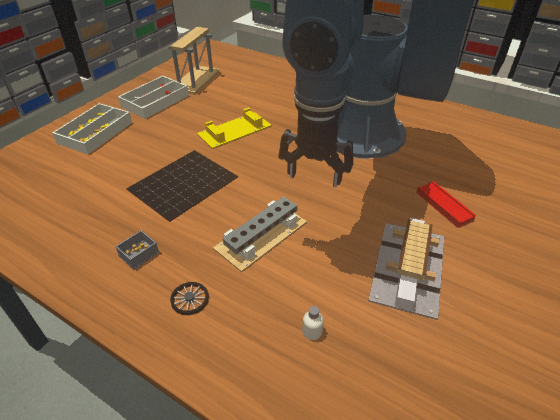

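Run:
```python
from h import *
u=np.array([np.cos(.226),np.sin(.226)]);v=np.array([-u[1],u[0]]);c=np.array([454.7,320.1])
fr=lambda p:(np.round((p-c)@u,1),np.round((p-c)@v,1))
T=lambda x,z:ray("top",(np.array(x)-[450,0])/4.2875+[120,170]-.4,z)[:,:2]
S=lambda x,z:ray("scene",np.array(x)/3.75+[360,160]-.4,z)[:,:2]
for nm,p in(("top",T([(522,147),(606,133),(648,385),(562,400)],74)),("scene",S([(155,410),(238,430),(268,241),(187,224)],74))):
    d=p[0]+p[1]-p[2]-p[3];print(nm,"deck rack-frame",fr(p.mean(0)),np.arctan2(d[1],d[0])-.226)
for w,x in(("near-x stick",[(124,266),(297,302)]),("far-x stick",[(101,386),(285,430)])):
    p=S(x,54);print(w,fr(p.mean(0)),np.linalg.norm(p[0]-p[1]))
a=cv2.imread("pics/scene0.png").astype(int);b=cv2.imread("pics/scene32.png").astype(int)
for n,r in(("glue",(295,300,330,345)),("tub",(110,228,165,270)),("wheel",(165,278,215,320))):
    print(n,np.abs(a-b)[r[1]:r[3],r[0]:r[2]].mean())
print(status.get_state()["qd"].round(3))
```

```text
top deck rack-frame (np.float64(-2.7), np.float64(0.6)) -0.024080994785797255
scene deck rack-frame (np.float64(0.8), np.float64(2.4)) -0.013646609060792764
near-x stick (np.float64(-48.8), np.float64(-0.3)) 100.60476182691272
far-x stick (np.float64(50.7), np.float64(0.1)) 99.72298824725257
glue 9.928253968253967
tub 8.295959595959596
wheel 8.613333333333333
[ 0.023  0.003 -0.001 -0.003 -0.003  0.   ]
```

All within tolerance, and the bystanders look unmoved (the image differences are at noise level). One more settling row, then hand in.

```bash
python3 -m inch '[0,0,0,0,0,0,-1,0,0,0,0,0,0,-1,0,0,0,0,0,0,-1]'; python3 -c "
from cell import arm
print(arm.finish_job())"
```

```text
time_s: 61.78
position: [505.7, 97.0, 148.5]
tool_rot: [0.359, -3.121, -0.0]
ft_force: [0.3, 0.7, -0.1]
grip_width: 85.8
the job is handed in; nothing more can be done
None
```

The job is handed in at 61.8 s of the 141 s allowed, with every step done in the required order. The hand-in itself reports no verdict.

**What I did:** I laid the deck panel and both sticks on the mat and set the girder in the jig's saddles. Then I put the sticks back over the rack's marks and the deck on top of them.

**Last checks from the cameras:**

| Item | Result |
|---|---|
| Girder | within 1 mm of the jig centre and 0.01 rad of its axis, measured just after release |
| Sticks | at x = -48.8 and +50.7 mm on the rack, under 1 mm off across it |
| Deck | within 3 mm of the rack centre each way, about 0.02 rad off, kerbs up |
| Glue, tub, wheel | no visible shift in the pictures before and after |

**What failed or disagreed:**
- **TCP height:** the reported height was about 31 mm below where the cameras and later contacts put the real fingertips. My first deck grasp therefore closed in the air above the deck without touching it. I corrected for this offset on every later move.
- **First deck set-down on the mat:** the fingertips met the mat before the deck did. That gave a brief contact force of about 40 N at the wrist and dropped the deck a few mm; it landed flat.
- **Final deck position:** the two cameras differ by about 3.5 mm along the rack (-2.7 and +0.8 mm), both well inside the 15 mm limit.

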